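# Sort the red-marked gears into the reject bin

### The arm

A 6-joint arm with a two-finger parallel gripper is mounted at the origin on a cart in front of the work surface, level with it; the furniture and walls round the work are solid. World frame = base frame: x ahead of the robot, y to its left, z up, the work surface at z = 0. Lengths are in m, angles in rad, forces in N, time in s.
With the tool pointing down it reaches from about 0.375 to 0.975 m from the base axis. Payload 3.8 kg.
Tool frame: the origin (TCP) lies between the finger pads; the fingertips stand 8 mm ahead of it and the grasp point (between the pads) lies 11 mm behind it (tcp_to_tips is the distance from the TCP to the fingertips, in m); z points along the fingers, y is the line along which they close (so a half turn about z gives the same grasp; the last joint's range is limited). The gripper opens to 85 mm and grips with 20 to 120 N. Pads are 22 mm wide; open, the fingers measure 114 mm over their backs; the gripper's body (76 mm by 85 mm) begins 54 mm behind the grasp point. The pads swing forward as they close: fully open they stand 13 mm farther back than shut.
Start: joints at [-1.383, 0.264, 1.604, -0, 1.274, -0.037], TCP at [0.15, -0.658, 0.213] pointing down, gripper open.
Joint ranges: [-2.63, 2.63], [-0.94, 2.18], [0.31, 2.57], [-1.31, 4.45], [0, 2.66], [-2.55, 2.55]. Speed limits (rad/s): [2.57, 2.57, 3.14, 3.14, 3.14, 3.14].

### API

Orientations are given as a rotation vector (axis times angle).
In Python, from workcell import * gives the robot as it stands.
- The arm moves only by the tool move_arm, never from a script. Its argument "series" is one flat list of numbers, 7 for each row, row after row: the finger opening in cm, from 0 to 8.54, then the shift along the tool's x, y, z in cm, then the turn, a rotation vector about the tool's x, y, z in degrees. A call has 1 to 5 rows; each row shifts and turns the commanded pose from where the row before left it, along the tool's axes as they then stand; what a row does not reach is not made up. A row lasts 1/8 s, in which the tool goes at most 62.5 mm and 10.7 degrees, less where a joint would pass 70% of its speed; a pose out of reach is approached as far as the arm can. A call is refused whole if a number of a shift passes 6.25 or a number of a turn 10.7, either way. A call with a gripper value outside its range is refused whole. The fingers move at their own pace and stop on an object; "grip_force" is the grip in N (left out, the last holds). Time passes only in rows, so rows that do not move let the fingers close. It gives the time, the measured TCP pose, the force, the opening and the grip force at its end, in the units of the state.
- read_state(): the state, without advancing time (a new reading comes with each control period).
- read_camera(name): name is "scene" or "top" or "wrist"; returns the picture (400x640x3 uint8, red, green, blue); there is no depth.
- calibration(name): a dict with "camera_matrix" (3x3 intrinsics, pixels), "rvec" (rotation vector, rad) and "tvec" (3), from world to camera coordinates, as OpenCV has them. Camera axes: x right, y down, z forward; pixel columns grow to the right and rows downward; lengths in m; the calibration is good to about 2 mm. A picture is of the moment at which its call begins: read the wrist's pose just before it. calibration takes no time and is no camera call; for the wrist camera it gives the pose at the moment of the call.
- finish_job(): hands the job in; it is judged then, once.
The state is a dict: "time": time; "q": joint angles; "joint_vel": joint speeds; "joint_torque": joint torques, N m; "tool_pos": TCP position; "tcp_rot": TCP orientation; "wrist_force": force on the tool from outside, world axes, zero at the start; "torque": the same for the moment, N m; "width": opening from 0.0 (shut) to 1.0 (fully open); "grip_force": force on a finger pad.
Only numpy, scipy, OpenCV 4.12 (cv2) and the standard library are available. Lean on these libraries where they do the work, as an engineer would, in place of code of your own. Each camera call takes 0.05 s, during which the arm holds its last target. There are 200 camera calls.

### The job

Slide the gate at the end of the sorting stand's lane fully open and clear the wooden wedge lying in the lane along it into the yellow reject bin. Then push the two gears marked with a red cross out of the row, across into the lane and along it into the bin as well. Slide everything on the board, do not lift it; leave the unmarked gears standing where they are and leave the gate open.

Things in the scene. Friction and masses are not known exactly. Their poses are not given: they have to be found in the camera images.
- stand: fixed sorting stand, plywood top 100 mm above the bench. Origin on the bench, z up, x away from the robot, y toward the bin; top spans x -92..92, y -165..180 mm. Gears wait in a row along x = -45 mm (near side, open to the robot), y about -137, -59, 19, 97 mm. Behind it the lane, x -4 (yellow line) to 78 mm, y -155..180, centre x 37
- lane_fence (a point): on top of the aluminium fence, 14 mm thick and 22 mm above the board, that bounds the lane's far side (stand x 78 to 92 mm), at mid-length. The lane's end away from the bin is open
- lane_mouth (a point): middle of the lane's end on the board's top, at the edge where things drop into the bin (stand frame x = 37, y = 180, z = 100 mm)
- gate (a joint): sliding gate across the lane's end: steel plate 86 mm long, 5 mm thick, standing 22 mm above the board, at stand y = 169 mm. 0 = shut (covers stand x = -6 to 80 mm), 0.085 m = fully open; it slides toward -x of the stand, in front of the row's end, and stays where it is left (about 2 N to move)
- gate_knob (a point): top centre of the gate's upright round black knob, 14 mm diameter, 50 mm above the board; the knob stands free above the plate from 22 to 50 mm over the board. Push it sideways
- reject_bin: yellow open bin fixed to the stand's end, outside 166 mm (x) by 160 mm (y), walls 4 mm thick and 125 mm high, but the wall next to the lane only 88 mm. Origin: underside centre on the bench; axes as the stand's
- reject_a: steel spur gear, 24 teeth, 65 mm across the teeth; toothed disc 16 mm thick with a 26 mm wide hub rising to 26 mm; lies flat, hub up. Origin: centre of its underside. REJECT: a cross of red paint on its upper face
- reject_b: steel spur gear, 24 teeth, 65 mm across the teeth; toothed disc 16 mm thick with a 26 mm wide hub rising to 26 mm; lies flat, hub up. Origin: centre of its underside. REJECT: a cross of red paint on its upper face
- good_a: steel spur gear, 24 teeth, 65 mm across the teeth; toothed disc 16 mm thick with a 26 mm wide hub rising to 26 mm; lies flat, hub up. Origin: centre of its underside. Good: no paint
- good_b: steel spur gear, 24 teeth, 65 mm across the teeth; toothed disc 16 mm thick with a 26 mm wide hub rising to 26 mm; lies flat, hub up. Origin: centre of its underside. Good: no paint
- wedge: wooden wedge 32 x 100 x 26 mm (x, y, z) lying in the lane, roughly along it. Origin: centre of its underside; long axis y; 26 mm thick end at -y (away from the bin), 7 mm thin end at +y
- reject_a_mid (a point): point in the middle of reject_a, 10 mm above its underside
- reject_b_mid (a point): point in the middle of reject_b, 10 mm above its underside
- wedge_mid (a point): point inside the wedge, 10 mm above the centre of its underside

How it is judged:
By the outcome, as a careful person would: the job done as asked, in the order asked, and still so for the second after the job is handed in, with the robot touching nothing.
It also fails if it takes over 72 s, if anything falls off the work surface, if the arm or the gripper's body presses on something with over 40 N, if the wrist force passes 120 N, or if a joint passes its speed limit or range.

## Working session

There is one attempt and no reset: what is moved stays moved. The work goes in short steps, Python scripts to look and compute and a tool call to move; the robot and the scene stay as the last step left them, time stands still between calls to the robot, and variables do not carry over. Pictures are saved under pics/ and viewed, at most 10 in all, crops included, and the job is handed in when it is done.

Besides the shell and the picture viewer there is one more tool, called after ">>>" as name(argument=value, ...) on one line, values as JSON. move_arm: Moves the arm, as the interface text tells. Its arguments: {"type":"object","properties":{"series":{"type":"array"},"grip_force":{"type":"number"}},"required":["series"]}

```bash
ls; mkdir -p pics; python3 - <<'E'
from workcell import *
import cv2
for n in("scene","top"):
    cv2.imwrite(f"pics/{n}0.png",read_camera(n)[:,:,::-1])
    c=calibration(n);print(c)
s=read_state();print(s)
E
```

```text
pics
{'camera_matrix': array([[452.34988056,   0.        , 324.81994993],
       [  0.        , 452.34988056, 189.53421868],
       [  0.        ,   0.        ,   1.        ]]), 'rvec': array([ 0.35592202, -2.4946159 ,  1.58908019]), 'tvec': array([0.64199469, 0.05861795, 1.02993088])}
{'camera_matrix': array([[513.73842649,   0.        , 324.84289089],
       [  0.        , 513.73842649, 202.65709762],
       [  0.        ,   0.        ,   1.        ]]), 'rvec': array([ 2.14873154, -2.16352691,  0.15473921]), 'tvec': array([0.24097014, 0.57736764, 1.03077994])}
{'time': 0.1, 'q': array([-1.38289391e+00,  2.64714630e-01,  1.60526429e+00, -8.04056793e-06,
        1.27369605e+00, -3.68958217e-02]), 'joint_vel': array([ 0.00171477, -0.00169357, -0.00236711, -0.00133927, -0.00096444,
        0.00111101]), 'joint_torque': array([ 1.37360198e-04, -5.16707754e+01, -3.68588734e+01, -4.13576595e-05,
        6.27800226e-03, -2.16228460e-05]), 'tool_pos': array([ 0.15032938, -0.65731811,  0.21154726]), 'tcp_rot': array([-3.11970566e+00, -3.52140058e-01,  2.58595920e-04]), 'wrist_force': array([ 0.2895203 ,  0.15728783, -0.38147203]), 'torque': array([0.02192075, 0.02459239, 0.00876214]), 'grip_force': 0.0, 'width': 0.9964317104227819}
```

View pics/top0.png

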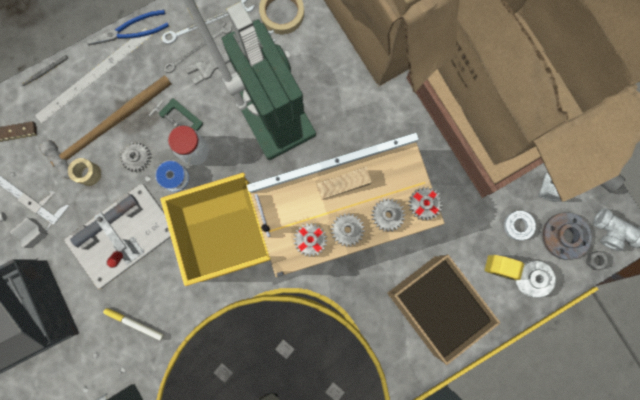

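View pics/scene0.png

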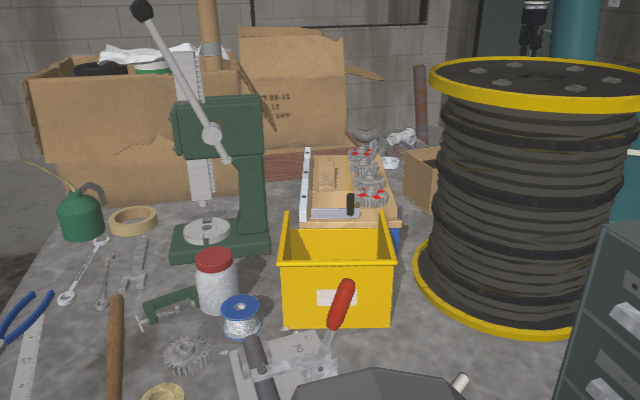

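Top view: the bin is at (215,228), the knob at (266,228), the red-cross gears at (310,238) and (427,203), the good gears at (348,228) and (388,213), and the wedge at (343,182). The scene view shows the gate shut, with a tall reel between the robot and the stand. I'll zoom in on both for corner positions.

```bash
cat > h.py <<'E'
from workcell import *
import cv2, numpy as np
from scipy.spatial.transform import Rotation as R
def ray(n,uv,c=None):
    c=c or calibration(n)
    M=cv2.Rodrigues(c['rvec'])[0]; p=cv2.undistortPoints(np.array([[uv]],float),c['camera_matrix'],None)[0,0]
    return -M.T@c['tvec'], M.T@np.array([p[0],p[1],1])
def onz(n,uv,z,c=None):
    o,d=ray(n,uv,c); return o+d*(z-o[2])/d[2]
def tri(*rs):
    A=[];b=[]
    for o,d in rs:
        d=d/np.linalg.norm(d);P=np.eye(3)-np.outer(d,d);A.append(P);b.append(P@o)
    return np.linalg.lstsq(np.vstack(A),np.hstack(b),rcond=None)[0]
def proj(n,X,c=None):
    c=c or calibration(n)
    return cv2.projectPoints(np.atleast_2d(np.array(X,float)),c['rvec'],c['tvec'],c['camera_matrix'],None)[0][:,0]
E
python3 - <<'E'
from h import *
np.set_printoptions(precision=3,suppress=True)
t=cv2.imread('pics/top0.png');s=cv2.imread('pics/scene0.png')
a=cv2.resize(t[125:290,155:455],None,fx=2.66,fy=2.66,interpolation=cv2.INTER_CUBIC)
cv2.imwrite('pics/tc.png',a)
b=cv2.resize(s[135:335,270:410],None,fx=3,fy=3,interpolation=cv2.INTER_CUBIC)
cv2.imwrite('pics/sc.png',b)
def red(im):
    r=im.astype(int);m=((r[...,2]>150)&(r[...,1]<90)&(r[...,0]<90)).astype('u1')
    m=cv2.dilate(m,np.ones((5,5)))
    n,l,st,c=cv2.connectedComponentsWithStats(m);return [(c[i].round(1),st[i,4]) for i in range(1,n) if st[i,4]>60]
print(red(t));print(red(s))
for uv in [(310,238),(427,203),(266,228)]: print(uv,onz('top',uv,.12))
for n in('top','scene'): print(ray(n,(320,200)))
print(onz('top',(272,390),.4),onz('top',(387,390),.4))
E
```

```text
[(array([182.2, 139.1]), np.int32(796)), (array([425.5, 202.9]), np.int32(517)), (array([310.3, 239.2]), np.int32(492)), (array([110.4, 262.7]), np.int32(102))]
[(array([361. , 151.8]), np.int32(200)), (array([371.2, 193.5]), np.int32(293)), (array([208.8, 263.9]), np.int32(216)), (array([340. , 303.8]), np.int32(947))]
(310, 238) [0.5   0.267 0.12 ]
(427, 203) [0.566 0.041 0.12 ]
(266, 228) [0.52 0.35 0.12]
(array([0.436, 0.247, 1.097]), array([ 0.139, -0.   , -0.99 ]))
(array([0.352, 1.053, 0.493]), array([ 0.27 , -0.856, -0.442]))
[0.284 0.311 0.4  ] [0.283 0.161 0.4  ]
```

View pics/tc.png

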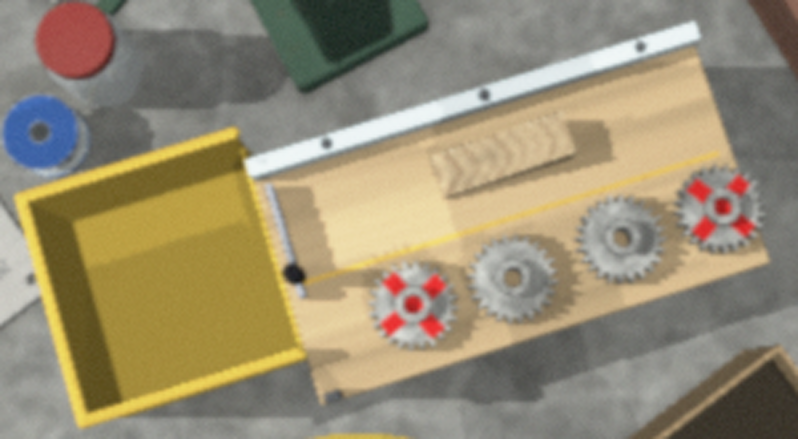

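View pics/sc.png

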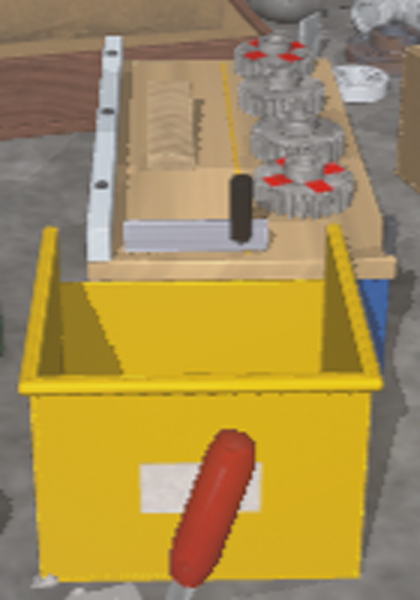

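Crops: in the top crop the knob is at (293,271), the fence corners at (246,160) and (697,22), and the board's near corners at (322,404) and (767,262). The wedge's thick end is on the right, at (565,135). The scene crop shows the gate shut, with the knob at (241,178) at the plate's near end.

```bash
python3 - <<'E'
from h import *
np.set_printoptions(precision=4,suppress=True)
T=lambda u,v:(155+(u+.5)/2.66-.5,125+(v+.5)/2.66-.5)
S=lambda u,v:(270+(u+.5)/3-.5,135+(v+.5)/3-.5)
prs={'knob':((292,269),(241,178)),'fenceL':((246,165),(98,258)),'fenceR':((697,30),(113,38)),'cornL':((322,404),(395,260)),'cornR':((767,262),(330,62)),
'ra':((412,303),(310,182)),'rb':((722,207),(274,48))}
for k,(a,b) in prs.items(): print(k,tri(ray('top',T(*a)),ray('scene',S(*b))))
src=[];dst=[]
for uv,p in [((246,160),(92,180,122)),((697,22),(92,-165,122)),((322,404),(-92,180,100)),((767,262),(-92,-165,100)),((484,95),(85,7.5,122))]:
    w=onz('top',T(*uv),p[2]/1e3);dst.append(w[:2]);src.append(np.array(p[:2])/1e3)
src=np.array(src);dst=np.array(dst)
cs,cd=src[:4].mean(0),dst[:4].mean(0)
H=(src[:4]-cs).T@(dst[:4]-cd);th=np.arctan2(H[0,1]-H[1,0],H[0,0]+H[1,1])
c,s=np.cos(th),np.sin(th);M=np.array([[c,-s],[s,c]]);o=cd-M@cs
print('th',np.degrees(th),'o',o,'res',(src@M.T+o-dst)*1e3)
st=lambda w:M.T@(np.array(w)[:2]-o)*1e3
for k,uv,z in [('knobtop',(292,269),.15),('ra',(412,303),.126),('ga',(513,278),.126),('gb',(622,237),.126),('rb',(722,207),.126),
 ('wedge thin corner',(432,152),.107),('thin2',(448,196),.107),('thick1',(560,118),.126),('thick2',(575,153),.126)]:
    print(k,st(onz('top',T(*uv),z)))
np.savez('st.npz',M=M,o=o)
E
```

```text
knob [0.5198 0.3497 0.1484]
fenceL [0.5989 0.3883 0.104 ]
fenceR [0.6979 0.0566 0.1183]
cornL [0.4274 0.333  0.098 ]
cornR [0.5272 0.006  0.0958]
ra [0.4957 0.2669 0.1108]
rb [0.5662 0.0424 0.1171]
th 16.96802876480226 o [0.5681 0.1889] res [[ 0.4999  1.1418]
 [ 0.4105  0.6021]
 [-0.4704  1.3241]
 [-0.44   -3.068 ]
 [-2.7966  6.5266]]
knobtop [  2.281  167.6257]
ra [-43.4829  95.127 ]
ga [-47.9376  21.246 ]
gb [-43.2087 -62.1741]
rb [ -44.0564 -137.6146]
wedge thin corner [59.3863 48.3872]
thin2 [24.7161 46.9137]
thick1 [ 52.4313 -46.5737]
thick2 [ 24.7695 -48.9695]
```

```bash
python3 - <<'E'
from h import *
np.set_printoptions(precision=3,suppress=True)
# reel top rim: scene ellipse left (430,72)/right off; top image rim points: near edge (285,290), left(160,392), right(388,392)
for h in(.3,.35,.4,.45):
    P=[onz('top',p,h)[:2] for p in((285,290),(175,345),(375,350),(161,392),(388,392))]
    A=np.array([[2*x,2*y,1] for x,y in P]);b=[x*x+y*y for x,y in P];c=np.linalg.lstsq(A,b,rcond=None)[0];r=np.sqrt(c[2]+c[0]**2+c[1]**2)
    a=np.linspace(0,2*np.pi,400);q=proj('scene',np.c_[c[0]+r*np.cos(a),c[1]+r*np.sin(a),0*a+h])
    print(h,'c',c[:2],'r',r,'scene leftmost',q[q[:,0].argmin()],'row min/max',q[:,1].min(),q[:,1].max())
# drill press & box
print('drill head front px(272,155) z0..',[onz('top',(272,155),z) for z in(0,.1)],'head (300,100)',[onz('top',(303,100),z) for z in(.2,.3)])
print('box', [onz('top',p,z) for p in((490,195),(420,85),(425,90)) for z in(.05,.15)])
c=calibration('wrist');print(c['tvec'],ray('wrist',(320,200))[0])
E
```

```text
0.3 c [0.241 0.318] r 0.17076486209797545 scene leftmost [419.337 111.779] row min/max 91.41216978653105 156.25572588327302
0.35 c [0.253 0.313] r 0.16004735809577955 scene leftmost [421.197  79.42 ] row min/max 64.35998162419943 110.87313817634418
0.4 c [0.265 0.309] r 0.14932985409358387 scene leftmost [423.142  45.565] row min/max 35.692880456861644 64.75397646893407
0.45 c [0.277 0.304] r 0.13861235009138761 scene leftmost [425.179  10.106] row min/max 5.241420825037807 17.90231966998965
drill head front px(272,155) z0.. [array([0.69 , 0.351, 0.   ]), array([0.667, 0.342, 0.1  ])] head (300,100) [array([0.745, 0.277, 0.2  ]), array([0.71 , 0.273, 0.3  ])]
box [array([ 0.591, -0.104,  0.05 ]), array([ 0.576, -0.071,  0.15 ]), array([0.828, 0.033, 0.05 ]), array([0.791, 0.053, 0.15 ]), array([0.817, 0.023, 0.05 ]), array([0.781, 0.044, 0.15 ])]
[-0.673 -0.04   0.38 ] [ 0.225 -0.64   0.373]
```

>>> move_arm(series=[0, 0, 0, -6, 0, 0, 0, 0, 0, 0, -6, 0, 0, 0, 0, 3.75, -4.33, -0.4, 0, 0, 0, 0, 3.75, -4.33, -0.4, 0, 0, 0, 0, 3.75, -4.33, -0.4, 0, 0, 0])

```text
time: 0.72
tool_pos: [0.2316, -0.5046, 0.3444]
tcp_rot: [-3.121, -0.351, -0.0]
wrist_force: [1.2, 0.5, 0.3]
width: 0.005
grip_force: 0.0
```

>>> move_arm(series=[0, 3.75, -4.33, -0.4, 0, 0, 0, 0, 3.75, -4.33, -0.4, 0, 0, 0, 0, 3.75, -4.33, -0.4, 0, 0, 0, 0, 3.75, -4.33, -0.4, 0, 0, 0, 0, 3.75, -4.33, -0.4, 0, 0, 0])

```text
time: 1.35
tool_pos: [0.366, -0.2516, 0.3646]
tcp_rot: [-3.122, -0.352, -0.0]
wrist_force: [0.8, 0.8, 0.6]
width: 0.001
grip_force: 0.0
```

```bash
cat >> h.py <<'E'
_s=np.load('st.npz') if __import__('os').path.exists('st.npz') else None
def go(sx,sy,tipz,heading=None):
    """shift (cm) in current tool axes to bring TCP over stand (mm) point, tips at world z (m); turn about tool z (deg)"""
    s=read_state(); Rm=R.from_rotvec(s['tcp_rot']).as_matrix()
    p=_s['M']@np.array([sx,sy])/1e3+_s['o']; t=np.array([*p,tipz+.008])
    hd=np.degrees(np.arctan2(Rm[1,0],Rm[0,0]))
    print('to',t.round(3),'shift cm',(Rm.T@(t-s['tool_pos'])*100).round(2), 'turn z',None if heading is None else round((hd-heading+180)%360-180,1))
def st(p): return _s['M'].T@(np.array(p)[:2]-_s['o'])*1e3
def stat():
    s=read_state();Rm=R.from_rotvec(s['tcp_rot']).as_matrix()
    print('t',round(s['time'],2),'stand',st(s['tool_pos']).round(1),'tipz',round(s['tool_pos'][2]-.008,4),'hd',np.degrees(np.arctan2(Rm[1,0],Rm[0,0])).round(1),'tilt',Rm[:2,2].round(3),'F',s['wrist_force'].round(1),'w',round(s['width'],2),'q',s['q'].round(2))
E
python3 - <<'E'
from h import *
stat()
s=read_state();print(s['tool_pos'])
E
```

```text
t 1.35 stand [-321.9 -362.3] tipz 0.3566 hd 12.9 tilt [0. 0.] F [0.8 0.8 0.6] w 0.0 q [-0.66 -0.24  1.84  0.    1.54  0.69]
[ 0.36602417 -0.25160554  0.36455211]
```

>>> move_arm(series=[0, 3.75, -4.33, -0.4, 0, 0, 0, 0, 3.75, -4.33, -0.4, 0, 0, 0, 0, 3.75, -4.33, -0.4, 0, 0, 0, 0, 0, 0, 0, 0, 0, -10.5, 0, 0, 0, 0, 0, 0, -10.5])

```text
time: 1.98
tool_pos: [0.4465, -0.1005, 0.3762]
tcp_rot: [-3.001, -0.929, 0.002]
wrist_force: [-0.7, 0.0, -0.4]
width: 0.002
grip_force: 0.0
```

>>> move_arm(series=[0, 0, 0, 0, 0, 0, -10.5, 0, 0, 0, 0, 0, 0, -10.5, 0, 0, 0, 0, 0, 0, -10.5, 0, 0, 0, 0, 0, 0, -10.5, 0, 0, 0, 0, 0, 0, -10.5])

```text
time: 2.6
tool_pos: [0.4461, -0.1017, 0.3762]
tcp_rot: [-2.283, -2.156, 0.001]
wrist_force: [0.2, 0.6, -0.5]
width: -0.0
grip_force: 0.0
```

>>> move_arm(series=[0, 0, 0, 0, 0, 0, -10.5, 0, 0, 0, 0, 0, 0, -10.1, 0, 0, 0, 0, 0, 0, 0])

```text
time: 2.98
tool_pos: [0.4462, -0.1017, 0.3763]
tcp_rot: [-1.871, -2.523, 0.0]
wrist_force: [-0.2, -0.1, 0.3]
width: 0.005
grip_force: 0.0
```

```bash
python3 - <<'E'
from h import *
stat();go(37,60,.33,107)
E
```

```text
t 2.98 stand [-201.5 -242.3] tipz 0.3683 hd 106.9 tilt [-0.001  0.   ] F [-0.2 -0.1  0.3] w 0.0 q [-0.28 -0.21  1.8   0.    1.56 -0.57]
to [0.586 0.257 0.338] shift cm [30.27 23.8   3.83] turn z -0.1
```

>>> move_arm(series=[0, 4.4, 3.85, 0.6, 0, 0, 0, 0, 4.4, 3.85, 0.6, 0, 0, 0, 0, 4.4, 3.85, 0.6, 0, 0, 0, 0, 4.4, 3.85, 0.6, 0, 0, 0, 0, 4.4, 3.85, 0.6, 0, 0, 0])

```text
time: 3.6
tool_pos: [0.5667, 0.1667, 0.3464]
tcp_rot: [1.874, 2.521, -0.0]
wrist_force: [1.5, -1.0, 0.6]
width: 0.001
grip_force: 0.0
```

>>> move_arm(series=[0, 4.4, 3.85, 0.6, 0, 0, 0, 0, 0, 0, 0, 0, 0, 0, 0, 0, 0, 0, 0, 0, 0])

```text
time: 3.98
tool_pos: [0.5899, 0.218, 0.3401]
tcp_rot: [-1.87, -2.523, 0.003]
wrist_force: [0.1, -0.7, -0.2]
width: 0.002
grip_force: 0.0
```

```bash
python3 - <<'E'
from h import *
stat()
c=calibration('wrist');im=read_camera('wrist');np.savez('w1.npz',**c);cv2.imwrite('pics/w1.png',im[:,:,::-1])
print(ray('wrist',(320,200),c))
E
```

```text
t 3.98 stand [29.3 21.5] tipz 0.3321 hd 106.9 tilt [-0.001 -0.001] F [ 0.1 -0.7 -0.2] w 0.0 q [ 0.31  0.13  1.53 -0.    1.48  0.02]
(array([0.56731501, 0.2918946 , 0.50131374]), array([ 0.08837663, -0.30198627, -0.94931657]))
```

View pics/w1.png

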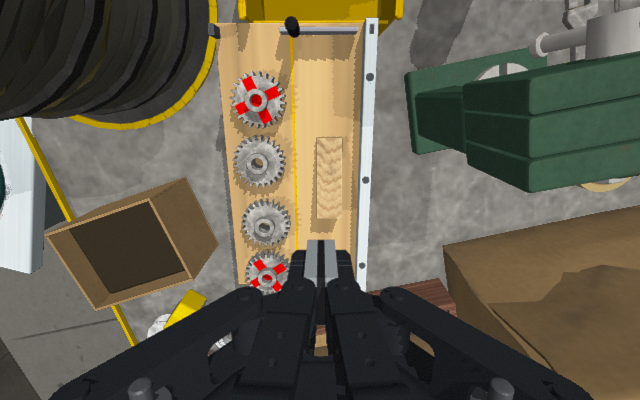

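Wrist view: the knob is at (292,26), the row hubs at (257,100), (259,161), (267,223) and (266,277), and the wedge runs from (329,137) to (328,218). The fence is at x≈368, the drill press is well to the right, and the reel is at upper left.

```bash
python3 - <<'E'
from h import *
np.set_printoptions(precision=4,suppress=True)
c=dict(np.load('w1.npz'))
for k,uv,z in [('knobtop',(292,20),.15),('ra',(257,100),.126),('ga',(259,161),.126),('gb',(266,222),.126),('rb',(266,276),.126),('thin1',(317,137),.107),('thin2',(342,137),.107),('thick1',(317,218),.126),('thick2',(340,218),.126),('corner -92,180',(220,24),.1),('fence in 78,180',(365,19),.122),('fence hole',(369,76),.122),('hole2',(366,180),.122),('line x-4',(296,200),.1),('plateL',(279,30),.122),('plateR',(362,30),.122)]:
    print(k,st(onz('wrist',uv,z,c)))
T=lambda u,v:(155+(u+.5)/2.66-.5,125+(v+.5)/2.66-.5)
for k,a,b in [('knob',(292,269),(292,20)),('ra',(412,303),(257,100)),('rb',(722,207),(266,276)),('thin',(440,174),(329.5,137)),('thick',(567,136),(328.5,218)),('hole1',(327,143),(369,76)),('hole2',(484,95),(366,180))]:
    p=tri(ray('top',T(*a)),ray('wrist',b,c));print('tri',k,p,st(p))
E
```

```text
knobtop [  0.3464 171.4614]
ra [-44.0095  94.9234]
ga [-45.986   24.2058]
gb [-41.7695 -55.4261]
rb [ -46.0228 -134.7797]
thin1 [24.1853 50.6085]
thin2 [55.2742 50.5737]
thick1 [ 23.9465 -49.944 ]
thick2 [ 53.4378 -49.9644]
corner -92,180 [-86.2379 177.8658]
fence in 78,180 [ 76.6004 178.0863]
fence hole [ 83.4924 120.6786]
hole2 [85.2318 -0.7325]
line x-4 [ -4.5751 -34.2238]
plateL [-16.3587 167.5968]
plateR [ 73.7829 167.4531]
tri knob [0.5203 0.3493 0.1655] [  1.0521 167.3336]
tri ra [0.4987 0.2671 0.128 ] [-43.6168  95.0347]
tri rb [0.5649 0.0445 0.1239] [ -45.217  -137.1415]
tri thin [0.5926 0.248  0.11  ] [40.5857 49.3695]
tri thick [0.6179 0.1554 0.1336] [ 37.8501 -46.5564]
tri hole1 [0.6083 0.3251 0.1596] [ 78.172  118.5985]
tri hole2 [0.6484 0.2146 0.1294] [84.2169  1.1768]
```

>>> move_arm(series=[0, 4.9, 0.35, 0, 0, 0, 0, 0, 4.9, 0.35, 0, 0, 0, 0, 0, 4.9, 0.35, 2, 0, 0, 0, 0, 0, 0, 5, 0, 0, 0, 0, 0, 0, 5, 0, 0, 0])

```text
time: 4.65
tool_pos: [0.5578, 0.3613, 0.2214]
tcp_rot: [1.87, 2.522, 0.005]
wrist_force: [0.7, -0.2, -0.8]
width: 0.001
grip_force: 0.0
```

>>> move_arm(series=[0, 0, 0, 5, 0, 0, 0, 0, 0, 0, 3.2, 0, 0, 0, 0, 0, 0, 0, 0, 0, 0])

```text
time: 5.03
tool_pos: [0.5554, 0.3589, 0.1359]
tcp_rot: [-1.871, -2.521, 0.009]
wrist_force: [0.1, -0.5, 0.3]
width: 0.001
grip_force: 0.0
```

```bash
python3 - <<'E'
from h import *
stat();go(25,169,.128,107)
cv2.imwrite('pics/s1.png',cv2.resize(read_camera('scene')[0:340,150:560,::-1],None,fx=1.9,fy=1.7))
E
```

```text
t 5.03 stand [ 37.4 166.3] tipz 0.1279 hd 106.8 tilt [-0.005 -0.003] F [ 0.1 -0.5  0.3] w 0.0 q [ 0.54  0.3   1.71 -0.    1.14  0.24]
to [0.543 0.358 0.136] shift cm [ 0.27 -1.24 -0.  ] turn z -0.2
```

View pics/s1.png

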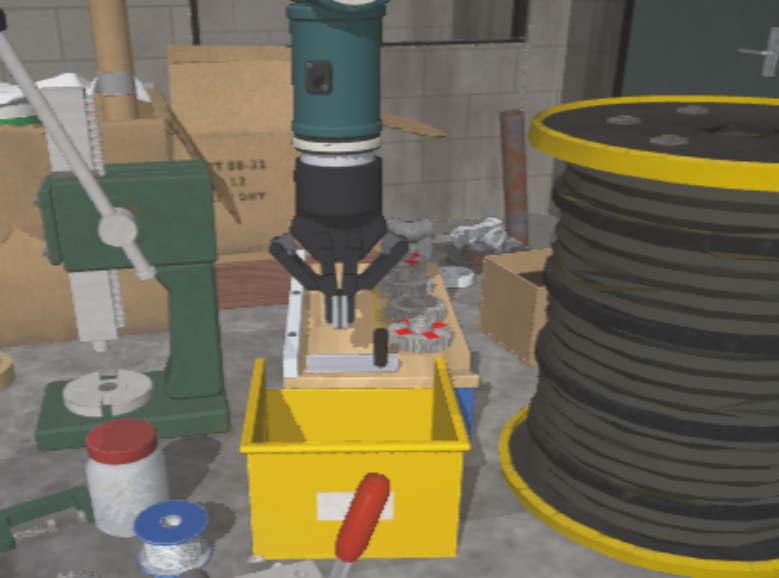

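The arm is over the lane with the knob to its side and clear of the reel. At the end of the gate stroke the wrist would come near the reel's rim, so I'll tilt it 15° away first.

>>> move_arm(series=[0, 0.3, -0.9, -0.4, 0, 0, 0, 0, 0, 0, 0, 8, 0, 0, 0, 0, 0, 0, 7, 0, 0, 0, 0, 0, 0, 0, 0, 0])

```text
time: 5.58
tool_pos: [0.55, 0.3628, 0.1439]
tcp_rot: [-1.769, -2.387, 0.31]
wrist_force: [-0.3, -0.3, -0.3]
width: -0.002
grip_force: 0.0
```

```bash
python3 - <<'E'
from h import *
stat();go(23,169,.1305);go(-60,169,.1305)
E
```

```text
t 5.58 stand [ 33.4 171.6] tipz 0.1359 hd 106.9 tilt [-0.245 -0.074] F [-0.3 -0.3 -0.3] w -0.0 q [0.51 0.45 1.5  0.06 1.44 0.2 ]
to [0.541 0.357 0.138] shift cm [-0.26 -0.87  0.79] turn z None
to [0.461 0.333 0.138] shift cm [-0.27 -8.89  2.91] turn z None
```

>>> move_arm(series=[0, -0.27, -0.9, 0.7, 0, 0, 0, 0, 0, -1.2, 0.3, 0, 0, 0, 0, 0, -1.2, 0.3, 0, 0, 0, 0, 0, -1.2, 0.3, 0, 0, 0, 0, 0, -1.2, 0.3, 0, 0, 0])

```text
time: 6.2
tool_pos: [0.4902, 0.3418, 0.1396]
tcp_rot: [-1.767, -2.387, 0.313]
wrist_force: [0.6, -0.3, 0.6]
width: 0.002
grip_force: 0.0
```

>>> move_arm(series=[0, 0, -1.2, 0.3, 0, 0, 0, 0, 0, -1.0, 0.27, 0, 0, 0, 0, 0, -0.5, 0.13, 0, 0, 0, 0, 0, 0, 0, 0, 0, 0])

```text
time: 6.7
tool_pos: [0.4644, 0.3338, 0.1394]
tcp_rot: [-1.767, -2.387, 0.314]
wrist_force: [-0.3, 0.2, -0.5]
width: -0.001
grip_force: 0.0
```

```bash
python3 - <<'E'
from h import *
stat();go(-65,169,.1305)
cv2.imwrite('pics/s2.png',cv2.resize(read_camera('scene')[60:300,230:560,::-1],None,fx=2.4,fy=2.4))
E
```

```text
t 6.7 stand [-56.9 168.9] tipz 0.1314 hd 107.0 tilt [-0.247 -0.076] F [-0.3  0.2 -0.5] w -0.0 q [0.54 0.3  1.72 0.06 1.38 0.22]
to [0.457 0.332 0.138] shift cm [ 0.01 -0.76  0.3 ] turn z None
```

View pics/s2.png

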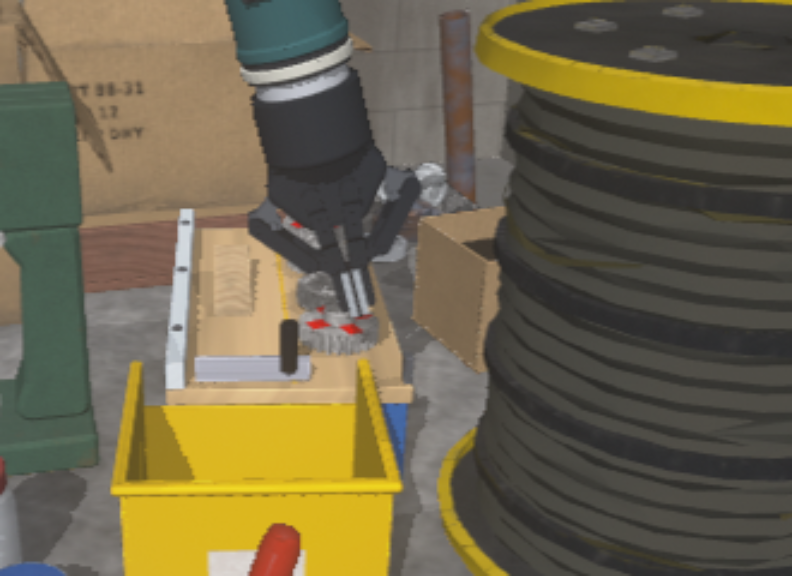

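The gate is still shut: the fingers passed behind the knob. I'll check where they really are.

```bash
python3 - <<'E'
from h import *
np.set_printoptions(precision=1,suppress=True)
s=read_state();Rm=R.from_rotvec(s['tcp_rot']).as_matrix();tip=s['tool_pos']+.008*Rm[:,2]
print('tip px scene',proj('scene',tip),'tcp',proj('top',tip),tip)
k=_s['M']@np.array([1.5,169])/1e3+_s['o'];print('knob',proj('scene',[*k,.15]),proj('scene',[*k,.122]))
c=calibration('wrist');print('wrist tip px',proj('wrist',tip,c),'knob',proj('wrist',[*k,.15],c))
cv2.imwrite('pics/w2.png',read_camera('wrist')[:,:,::-1])
t=read_camera('top')[125:290,155:455,::-1];cv2.imwrite('pics/t2.png',cv2.resize(t,None,fx=2.66,fy=2.66))
a=np.vstack([cv2.resize(t,None,fx=1.6,fy=1.6),cv2.resize(cv2.imread('pics/w2.png'),(480,300))]);cv2.imwrite('pics/c2.png',a);print(a.shape)
E
```

```text
tip px scene [[382.2 202.2]] tcp [[274.1 257.9]] [0.5 0.3 0.1]Traceback (most recent call last):
  File "<stdin>", line 5, in <module>
NameError: name '_s' is not defined. Did you mean: 's'?
```

```bash
python3 - <<'E'
from h import *
import h; _s=h._s
np.set_printoptions(precision=1,suppress=True)
s=read_state();Rm=R.from_rotvec(s['tcp_rot']).as_matrix();tip=s['tool_pos']+.008*Rm[:,2]
k=_s['M']@np.array([1.5,169])/1e3+_s['o'];print('knob',proj('scene',[*k,.15]),proj('scene',[*k,.122]))
print('s1 tip',proj('scene',[.5554,.3589,.128]))
c=dict(np.load('w1.npz'));print('w1 tip',proj('wrist',[.59,.218,.332],c))
c=calibration('wrist');print('now wrist tip px',proj('wrist',tip,c),'knob',proj('wrist',[*k,.15],c),proj('wrist',[*k,.122],c))
w=read_camera('wrist')[:,:,::-1]
t=read_camera('top')[125:290,155:455,::-1]
a=np.vstack([cv2.resize(t,None,fx=1.6,fy=1.6),cv2.resize(w,(480,300))]);cv2.imwrite('pics/c2.png',a);print(a.shape)
E
```

```text
knob [[348.6 193.3]] [[348.4 207.5]]
s1 tip [[328.3 204. ]]
w1 tip [[321.4 234.2]]
now wrist tip px [[321.3 234.3]] knob [[431.  262.7]] [[427.7 238.7]]
(564, 480, 3)
```

View pics/c2.png

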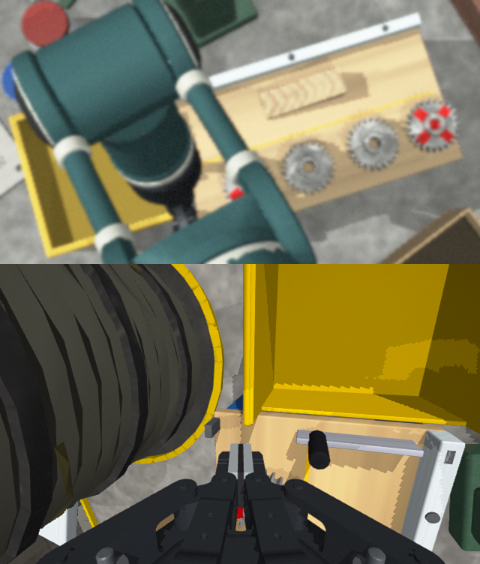

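```bash
python3 - <<'E'
from h import *
np.set_printoptions(precision=1,suppress=True)
s=read_state();Rm=R.from_rotvec(s['tcp_rot']).as_matrix();p=s['tool_pos']
c=calibration('wrist')
for dz in(-.02,-.01,0,.008): print(dz,proj('wrist',p+dz*Rm[:,2],c),proj('scene',p+dz*Rm[:,2]))
for dx in(-.02,-.01,.011): print('x',dx,proj('wrist',p+.008*Rm[:,2]+dx*Rm[:,0],c),proj('scene',p+.008*Rm[:,2]+dx*Rm[:,0]))
X=tri(ray('scene',(381,191.5)),ray('wrist',(320,241),c));print('tri in tool mm',Rm.T@(X-p)*1e3)
im=read_camera('scene');w=read_camera('wrist')
a=np.hstack([cv2.resize(im[160:225,335:405,::-1],None,fx=5,fy=5),cv2.resize(w[200:300,255:450,::-1],(390,325)),])
cv2.imwrite('pics/z2.png',a);print(a.shape)
E
```

```text
-0.02 [[321.4 257.6]] [[378.6 188.5]]
-0.01 [[321.3 248.5]] [[379.8 193.4]]
0 [[321.3 240.3]] [[381.1 198.3]]
0.008 [[321.2 234.3]] [[382.  202.2]]
x -0.02 [[321.2 264.6]] [[380.7 197.3]]
x -0.01 [[321.2 249.7]] [[381.3 199.7]]
x 0.011 [[321.2 216.9]] [[382.8 205. ]]
tri in tool mm [  7.7  -1.7 -17. ]
(325, 740, 3)
```

View pics/z2.png

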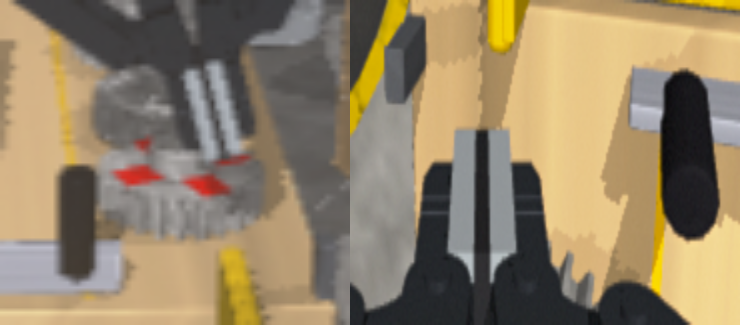

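The tip edge triangulates to about 17 mm behind the TCP rather than 8 mm ahead. That means the fingers passed over the knob at about z 0.155. I'll check this by feeling for the board here, gently.

>>> move_arm(series=[0, 0, 0.3, 1.1, 0, 0, 0, 0, 0, 0.25, 1.0, 0, 0, 0, 0, 0, 0.1, 0.4, 0, 0, 0, 0, 0, 0.1, 0.4, 0, 0, 0, 0, 0, 0, 0, 0, 0, 0])

```text
time: 7.58
tool_pos: [0.4642, 0.3337, 0.1091]
tcp_rot: [-1.767, -2.386, 0.315]
wrist_force: [-0.1, 0.5, 0.5]
width: -0.002
grip_force: 0.0
```

>>> move_arm(series=[0, 0, 0.1, 0.4, 0, 0, 0, 0, 0, 0, 0, 0, 0, 0])

```text
time: 7.82
tool_pos: [0.4642, 0.3337, 0.1052]
tcp_rot: [-1.767, -2.387, 0.315]
wrist_force: [-0.2, 0.1, 0.7]
width: 0.001
grip_force: 0.0
```

>>> move_arm(series=[0, 0, 0.1, 0.4, 0, 0, 0, 0, 0, 0.1, 0.4, 0, 0, 0, 0, 0, 0, 0, 0, 0, 0])

```text
time: 8.2
tool_pos: [0.4638, 0.3335, 0.0965]
tcp_rot: [-1.766, -2.386, 0.316]
wrist_force: [0.2, -0.3, -0.5]
width: 0.001
grip_force: 0.0
```

>>> move_arm(series=[0, 0, 0.08, 0.3, 0, 0, 0, 0, 0, 0, 0, 0, 0, 0])

```text
time: 8.45
tool_pos: [0.464, 0.3336, 0.0937]
tcp_rot: [-1.767, -2.387, 0.315]
wrist_force: [-0.2, -0.4, -0.5]
width: 0.0
grip_force: 0.1
```

>>> move_arm(series=[0, 0, 0.08, 0.3, 0, 0, 0, 0, 0, 0, 0, 0, 0, 0])

```text
time: 8.7
tool_pos: [0.464, 0.3337, 0.0906]
tcp_rot: [-1.767, -2.387, 0.315]
wrist_force: [-0.3, 0.2, -0.0]
width: 0.001
grip_force: 0.2
```

>>> move_arm(series=[0, 0, 0.08, 0.3, 0, 0, 0, 0, 0, 0, 0, 0, 0, 0])

```text
time: 8.95
tool_pos: [0.464, 0.3336, 0.0874]
tcp_rot: [-1.767, -2.387, 0.315]
wrist_force: [0.0, -0.5, -1.3]
width: -0.002
grip_force: 0.2
```

>>> move_arm(series=[0, 0, 0.08, 0.3, 0, 0, 0, 0, 0, 0, 0, 0, 0, 0])

```text
time: 9.2
tool_pos: [0.4641, 0.3336, 0.0844]
tcp_rot: [-1.767, -2.387, 0.315]
wrist_force: [0.8, -0.6, -0.3]
width: 0.003
grip_force: 0.2
```

```bash
python3 - <<'E'
from h import *
stat();print(read_state()['tool_pos'])
E
```

```text
t 9.2 stand [-57.3 168.8] tipz 0.0764 hd 107.0 tilt [-0.248 -0.076] F [ 0.8 -0.6 -0.3] w 0.0 q [0.54 0.35 1.76 0.07 1.28 0.22]
[0.46405728 0.33363051 0.08435342]
```

```bash
python3 - <<'E'
from h import *
im=read_camera('scene');w=read_camera('wrist')
a=np.hstack([cv2.resize(im[160:240,325:405,::-1],None,fx=5,fy=5),cv2.resize(w[180:300,250:390,::-1],(400,400)),])
cv2.imwrite('pics/z3.png',a);c=calibration('wrist');np.savez('w3.npz',**c)
E
```

```text
(no output)
```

View pics/z3.png

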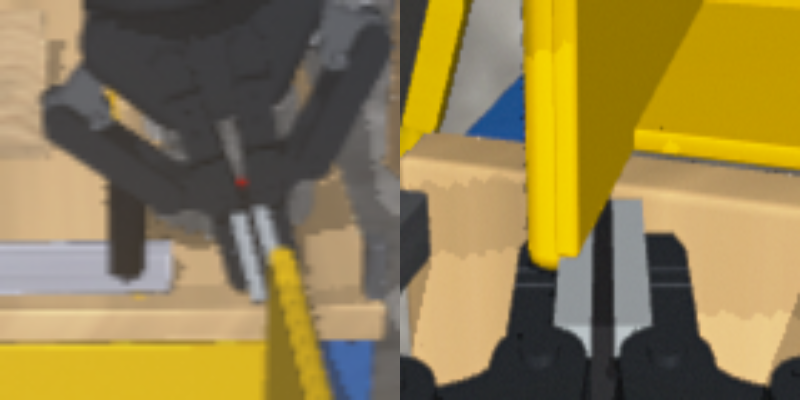

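```bash
python3 - <<'E'
from h import *
np.set_printoptions(precision=1,suppress=True)
s=read_state();Rm=R.from_rotvec(s['tcp_rot']).as_matrix();p=s['tool_pos'];c=dict(np.load('w3.npz'))
for sr in(218.5,219.5):
  X=tri(ray('scene',(376,sr)),ray('wrist',(321.8,239.4),c));print('tool mm',Rm.T@(X-p)*1e3,'world mm',X*1e3,st(X))
for x in(0,.011):
  for dz in(-.026,-.02,-.015,-.01,0): print(x,dz,proj('wrist',p+x*Rm[:,0]+dz*Rm[:,2],c)[0],proj('scene',p+x*Rm[:,0]+dz*Rm[:,2])[0])
E
```

```text
tool mm [ 11.2   2.2 -22.3] world mm [468.4 346.7 105.4] [-49.4 180. ]
tool mm [  9.9   2.5 -19.6] world mm [468.3 345.3 102.8] [-49.9 178.7]
0 -0.026 [321.4 263.7] [377.2 213.2]
0 -0.02 [321.3 257.6] [377.9 216. ]
0 -0.015 [321.3 252.9] [378.5 218.4]
0 -0.01 [321.3 248.4] [379.1 220.7]
0 0 [321.2 240.3] [380.3 225.3]
0.011 -0.026 [321.4 243.1] [377.9 216.1]
0.011 -0.02 [321.3 237.6] [378.6 219. ]
0.011 -0.015 [321.3 233.4] [379.2 221.3]
0.011 -0.01 [321.3 229.4] [379.8 223.7]
0.011 0 [321.3 222.1] [381.  228.3]
```

>>> move_arm(series=[0, 0, 0.06, 0.2, 0, 0, 0, 0, 0, 0, 0, 0, 0, 0])

```text
time: 9.55
tool_pos: [0.4644, 0.3338, 0.0836]
tcp_rot: [-1.767, -2.387, 0.314]
wrist_force: [-0.5, -2.4, 4.6]
width: -0.001
grip_force: 2.6
```

>>> move_arm(series=[0, 0, 0.06, 0.2, 0, 0, 0, 0, 0, 0, 0, 0, 0, 0])

```text
time: 9.8
tool_pos: [0.4646, 0.3338, 0.0834]
tcp_rot: [-1.767, -2.387, 0.314]
wrist_force: [-3.0, -3.4, 13.6]
width: -0.001
grip_force: 6.9
```

Contact with the board came at TCP z≈0.0836, so the tips are 21 mm behind the TCP. I'll go back to the far side of the knob and push at the right height.

>>> move_arm(series=[0, 0, -1.65, -6, 0, 0, 0, 0, 0, -0.3, -1, 0, 0, 0, 0, 0, 4.45, -1.2, 0, 0, 0, 0, 0, 4.45, -1.2, 0, 0, 0, 0, 0, 0, 0, 0, 0, 0])

```text
time: 10.42
tool_pos: [0.5539, 0.3609, 0.1517]
tcp_rot: [-1.768, -2.386, 0.314]
wrist_force: [-0.5, -0.3, -0.5]
width: 0.003
grip_force: 0.0
```

```bash
sed -i 's/tipz+.008/tipz-.021/; s/\[2\]-.008/[2]+.021/' h.py; python3 - <<'E'
from h import *
stat();go(30,169,.1305);go(-69,169,.1305)
E
```

```text
t 10.43 stand [ 36.5 168.7] tipz 0.1727 hd 106.9 tilt [-0.247 -0.075] F [-0.5 -0.3 -0.5] w 0.0 q [0.51 0.45 1.49 0.06 1.46 0.2 ]
to [0.548 0.359 0.11 ] shift cm [0.03 0.46 4.24] turn z None
to [0.453 0.33  0.11 ] shift cm [ 0.03 -9.1   6.8 ] turn z None
```

>>> move_arm(series=[0, 0, 0.46, 4.24, 0, 0, 0, 0, 0, 0, 0, 0, 0, 0, 0, 0, -1.2, 0.32, 0, 0, 0, 0, 0, -1.2, 0.32, 0, 0, 0, 0, 0, -1.2, 0.32, 0, 0, 0])

```text
time: 11.05
tool_pos: [0.5097, 0.3478, 0.1126]
tcp_rot: [-1.767, -2.388, 0.311]
wrist_force: [1.5, -0.7, 0.2]
width: 0.002
grip_force: 0.8
```

>>> move_arm(series=[0, 0, -1.2, 0.32, 0, 0, 0, 0, 0, -1.2, 0.32, 0, 0, 0, 0, 0, -1.2, 0.32, 0, 0, 0, 0, 0, -1.2, 0.32, 0, 0, 0])

```text
time: 11.55
tool_pos: [0.4617, 0.333, 0.1115]
tcp_rot: [-1.767, -2.387, 0.314]
wrist_force: [1.1, 0.8, 1.0]
width: -0.001
grip_force: 0.8
```

>>> move_arm(series=[0, 0, -0.6, 0.16, 0, 0, 0, 0, 0, -0.4, 0.11, 0, 0, 0, 0, 0, 0, 0, 0, 0, 0])

```text
time: 11.92
tool_pos: [0.457, 0.3316, 0.1117]
tcp_rot: [-1.771, -2.393, 0.301]
wrist_force: [11.2, 2.9, -2.0]
width: 0.001
grip_force: 5.9
```

```bash
python3 - <<'E'
from h import *
stat()
E
```

```text
t 11.93 stand [-64.7 168.9] tipz 0.1327 hd 107.0 tilt [-0.237 -0.072] F [11.2  2.9 -2. ] w 0.0 q [0.54 0.31 1.77 0.06 1.31 0.22]
```

Contact force of 11 N with the finger stalled means the gate is at its stop. Next: retreat, untilt, and go behind the wedge.

>>> move_arm(series=[0, 0, 1.5, -0.4, 0, 0, 0, 1.5, 0, -1.5, -5.5, 0, 0, 0, 1.5, -3, 3, -2, -7.5, 0, 0, 1.5, -5, 2.5, 0, -7.5, 0, 0, 1.5, -5, 2.5, 0, 0, 0, 0])

```text
time: 12.55
tool_pos: [0.5826, 0.2333, 0.1754]
tcp_rot: [-1.866, -2.525, 0.004]
wrist_force: [-0.1, 0.1, 0.1]
width: 0.171
grip_force: 0.0
```

>>> move_arm(series=[1.5, -5.5, 1.5, 0, 0, 0, 0, 1.5, -5, 1, 0, 0, 0, 0, 1.5, 0, 0, 0, 0, 0, 0])

```text
time: 12.92
tool_pos: [0.6407, 0.1381, 0.1755]
tcp_rot: [-1.874, -2.52, 0.003]
wrist_force: [-0.0, 0.3, 0.1]
width: 0.178
grip_force: 0.0
```

```bash
python3 - <<'E'
from h import *
np.set_printoptions(precision=1,suppress=True)
stat();go(39,-75,.107,107)
c=calibration('wrist');w=read_camera('wrist');cv2.imwrite('pics/w4.png',w[:,:,::-1])
import h;W=lambda x,y,z:proj('wrist',[*(h._s['M']@np.array([x,y])/1e3+h._s['o']),z],c)[0]
hsv=cv2.cvtColor(w,cv2.COLOR_RGB2HSV)
# dark knob search and gate plate colour along line
m=(w.max(2)<45).astype('u1')
for x in(-83,1.5): 
    u=W(x,169,.15);print('knob pred',x,u,W(x,169,.122)); a,b=int(u[0]),int(u[1]);print(m[max(0,b-10):b+10,max(0,a-10):a+10].mean() if 0<=a<640 and 0<=b<400 else None)
for x in(10,30,50,70): 
    u=W(x,169,.115).astype(int);print(x,u,w[u[1]-1:u[1]+2,u[0]-1:u[0]+2].mean((0,1)) if 0<u[1]<399 and 0<u[0]<639 else None)
E
```

```text
t 12.93 stand [ 54.6 -69.8] tipz 0.1965 hd 106.7 tilt [-0. -0.] F [-0.   0.3  0.1] w 0.18 q [ 0.2  0.2  1.7 -0.   1.2 -0.1]
to [0.6 0.1 0.1] shift cm [-0.5 -1.5  8.9] turn z -0.3
knob pred -83 [ -13.4 -311.1] [  43.7 -241.7]
None
knob pred 1.5 [ 190.4 -313.1] [ 212.8 -243.2]
None
10 [ 233 -229] None
30 [ 272 -229] None
50 [ 310 -230] None
70 [ 349 -230] None
```

```bash
python3 - <<'E'
from h import *
import h
np.set_printoptions(precision=1,suppress=True)
w=read_camera('scene').astype(int)
W=lambda x,y,z:proj('scene',[*(h._s['M']@np.array([x,y])/1e3+h._s['o']),z])[0]
for x in(-88,-83,-78,1.5):
    u=W(x,169,.138).round().astype(int);print(x,u,w[u[1]-1:u[1]+2,u[0]-1:u[0]+2].mean((0,1)))
r=W(-83,169,.138)[1].round().astype(int)
print('dark cols',[c for c in range(340,410) if w[r,c].max()<60])
for x in(-80,-60,-40,-20,-8,0,10,40,70):
    u=W(x,169,.112).round().astype(int);print(x,u,w[u[1],u[0]])
E
```

```text
-88 [399 199] [129.9 127.  124.6]
-83 [396 199] [79.8 75.6 73.2]
-78 [393 199] [58.1 53.8 51.4]
1.5 [349 199] [203.1 166.6  92.6]
dark cols [390, 391, 392, 393, 394, 395]
-80 [394 212] [58 52 48]
-60 [382 212] [184 152  39]
-40 [371 212] [170 170 181]
-20 [360 212] [174 175 184]
-8 [354 212] [171 170 180]
0 [349 212] [200 169 128]
10 [344 212] [212 178 134]
40 [327 213] [200 170 127]
70 [310 213] [139 119  91]
```

>>> move_arm(series=[1.5, -0.5, -1.5, 4, 0, 0, 0, 1.5, 0, 0, 4.5, 0, 0, 0, 1.5, 0, 0, 0.3, 0, 0, 0, 1.5, 0, 0, 0, 0, 0, 0])

```text
time: 13.52
tool_pos: [0.6271, 0.1337, 0.0893]
tcp_rot: [-1.867, -2.526, -0.0]
wrist_force: [0.2, -0.5, 0.0]
width: 0.181
grip_force: 0.0
```

```bash
python3 - <<'E'
from h import *
import h
np.set_printoptions(precision=1,suppress=True)
a=cv2.imread('pics/scene0.png')[:,:,::-1].astype(int);b=read_camera('scene').astype(int)
for n,w in(('before',a),('now',b)):
    for r in(197,199,201): 
        d=np.clip(130-w[r,335:405].max(1),0,90);d=np.where(d>20,d,0);print(n,r,'knob col',(d*np.arange(335,405)).sum()/max(d.sum(),1))
    print([tuple(w[212,c]) for c in range(300,320,2)],'\n',[(c,w[212,c,2]-w[212,c,0]) for c in range(344,364)])
E
```

```text
before 197 knob col 350.2758620689655
before 199 knob col 350.27530364372467
before 201 knob col 350.0560344827586
[(np.int64(214), np.int64(219), np.int64(225)), (np.int64(214), np.int64(218), np.int64(223)), (np.int64(209), np.int64(215), np.int64(220)), (np.int64(157), np.int64(163), np.int64(167)), (np.int64(131), np.int64(113), np.int64(87)), (np.int64(136), np.int64(116), np.int64(89)), (np.int64(179), np.int64(178), np.int64(190)), (np.int64(173), np.int64(174), np.int64(184)), (np.int64(173), np.int64(172), np.int64(184)), (np.int64(172), np.int64(172), np.int64(184))] 
 [(344, np.int64(9)), (345, np.int64(8)), (346, np.int64(4)), (347, np.int64(-7)), (348, np.int64(-14)), (349, np.int64(-15)), (350, np.int64(-14)), (351, np.int64(-14)), (352, np.int64(-15)), (353, np.int64(-9)), (354, np.int64(7)), (355, np.int64(10)), (356, np.int64(10)), (357, np.int64(9)), (358, np.int64(7)), (359, np.int64(-22)), (360, np.int64(-51)), (361, np.int64(-67)), (362, np.int64(-72)), (363, np.int64(-72))]
now 197 knob col 392.6802218114603
now 199 knob col 392.72504708097927
now 201 knob col 3
[... 215 characters left out ...]
4(135), np.int64(116), np.int64(89)), (np.int64(140), np.int64(120), np.int64(91)), (np.int64(190), np.int64(161), np.int64(121)), (np.int64(190), np.int64(160), np.int64(121)), (np.int64(194), np.int64(164), np.int64(124)), (np.int64(199), np.int64(168), np.int64(125))] 
 [(344, np.int64(-79)), (345, np.int64(-78)), (346, np.int64(-79)), (347, np.int64(-78)), (348, np.int64(-76)), (349, np.int64(-72)), (350, np.int64(-92)), (351, np.int64(-151)), (352, np.int64(-145)), (353, np.int64(-30)), (354, np.int64(8)), (355, np.int64(9)), (356, np.int64(9)), (357, np.int64(8)), (358, np.int64(9)), (359, np.int64(9)), (360, np.int64(10)), (361, np.int64(10)), (362, np.int64(10)), (363, np.int64(10))]
```

The gate plate has moved only about 76 mm of the 85 mm, so it is not fully open. I'll go back and push again, a little higher and away from the bin wall.

>>> move_arm(series=[0, 0, 0, -6.2, 0, 0, 0, 0, 4.77, -1.65, -1, 0, 0, 0, 0, 4.77, -1.65, 0, 0, 0, 0, 0, 4.77, -1.65, 0, 0, 0, 0, 0, 4.77, -1.65, 0, 0, 0, 0])

```text
time: 14.2
tool_pos: [0.5087, 0.298, 0.164]
tcp_rot: [1.868, 2.523, 0.008]
wrist_force: [0.8, 0.4, 0.2]
width: -0.002
grip_force: 0.0
```

>>> move_arm(series=[0, 4.7, -1.65, 0, 0, 0, 0, 0, 0, 0, 0, 7.5, 0, 0, 0, 0, 0, 0, 7.5, 0, 0, 0, 0, 0, 0, 0, 0, 0])

```text
time: 14.7
tool_pos: [0.481, 0.3372, 0.1614]
tcp_rot: [-1.768, -2.388, 0.311]
wrist_force: [-0.2, -0.2, 0.6]
width: -0.001
grip_force: 0.0
```

```bash
python3 - <<'E'
from h import *
stat();go(-48,163,.138);go(-80,163,.138)
E
```

```text
t 14.7 stand [-40.  167.3] tipz 0.1824 hd 107.0 tilt [-0.245 -0.074] F [-0.2 -0.2  0.6] w -0.0 q [0.53 0.31 1.66 0.06 1.42 0.22]
to [0.475 0.331 0.117] shift cm [-0.43  0.37  4.5 ] turn z None
to [0.444 0.321 0.117] shift cm [-0.43 -2.72  5.32] turn z None
```

>>> move_arm(series=[0, -0.43, 0.37, 4.5, 0, 0, 0, 0, 0, -1, 0.27, 0, 0, 0, 0, 0, -0.5, 0.13, 0, 0, 0, 0, 0, -0.4, 0.1, 0, 0, 0])

```text
time: 15.2
tool_pos: [0.4586, 0.3256, 0.1188]
tcp_rot: [-1.773, -2.395, 0.296]
wrist_force: [14.9, 4.0, -8.3]
width: 0.003
grip_force: 7.0
```

>>> move_arm(series=[0, 0, -0.4, 0.1, 0, 0, 0, 0, 0, 0, 0, 0, 0, 0])

```text
time: 15.45
tool_pos: [0.4583, 0.3256, 0.1196]
tcp_rot: [-1.776, -2.399, 0.286]
wrist_force: [18.3, 4.2, -9.6]
width: 0.001
grip_force: 8.5
```

```bash
python3 - <<'E'
from h import *
stat()
b=read_camera('scene').astype(int)
print([(c,b[212,c,2]-b[212,c,0]) for c in range(344,364)])
E
```

```text
t 15.45 stand [-65.2 162.8] tipz 0.1406 hd 107.0 tilt [-0.227 -0.067] F [18.3  4.2 -9.6] w 0.0 q [0.54 0.29 1.77 0.06 1.31 0.22]
[(344, np.int64(-79)), (345, np.int64(-78)), (346, np.int64(-79)), (347, np.int64(-79)), (348, np.int64(-76)), (349, np.int64(-73)), (350, np.int64(-94)), (351, np.int64(-153)), (352, np.int64(-147)), (353, np.int64(-30)), (354, np.int64(9)), (355, np.int64(9)), (356, np.int64(8)), (357, np.int64(9)), (358, np.int64(9)), (359, np.int64(9)), (360, np.int64(10)), (361, np.int64(10)), (362, np.int64(9)), (363, np.int64(10))]
```

The gate didn't move at 18 N and its end projects to x≈-6 mm, so it is fully open; it simply started about 9 mm open. Back to the wedge.

>>> move_arm(series=[0, 0, 2.5, -0.6, 0, 0, 0, 1.5, 0, -1, -5, 0, 0, 0, 1.5, -3, 3, -2, -7.5, 0, 0, 1.5, -5, 2.5, 0, -7.5, 0, 0, 1.5, -5.5, 2.2, 0, 0, 0, 0])

```text
time: 16.12
tool_pos: [0.5929, 0.2251, 0.1784]
tcp_rot: [1.865, 2.525, 0.006]
wrist_force: [0.3, 0.1, 0.2]
width: 0.178
grip_force: 0.0
```

>>> move_arm(series=[1.5, -5.5, 0.5, 0, 0, 0, 0, 1.5, -5, 0, 0, 0, 0, 0, 1.5, 0, 0, 0, 0, 0, 0])

```text
time: 16.5
tool_pos: [0.631, 0.1234, 0.1782]
tcp_rot: [1.873, 2.518, 0.004]
wrist_force: [0.7, 0.9, 0.4]
width: 0.175
grip_force: 0.0
```

```bash
python3 - <<'E'
from h import *
stat();go(39,-75,.106,107)
E
```

```text
t 16.5 stand [ 41. -81.] tipz 0.1992 hd 106.7 tilt [0.005 0.   ] F [0.7 0.9 0.4] w 0.17 q [ 0.15  0.22  1.72 -0.    1.2  -0.14]
to [0.627 0.129 0.085] shift cm [ 0.61 -0.25  9.32] turn z -0.3
```

>>> move_arm(series=[1.5, 0.5, -0.25, 5, 0, 0, -0.3, 1.5, 0, 0, 4.3, 0, 0, 0, 1.5, 1, 0, 0, 0, 0, 0, 1.5, 1.5, 0, 0, 0, 0, 0, 1.5, 2, 0, 0, 0, 0, 0])

```text
time: 17.12
tool_pos: [0.6124, 0.1749, 0.0833]
tcp_rot: [1.862, 2.529, 0.002]
wrist_force: [1.0, -2.1, 0.1]
width: 0.175
grip_force: 0.7
```

```bash
python3 - <<'E'
from h import *
stat();go(38,172,.106,107)
E
```

```text
t 17.12 stand [ 38.2 -26.3] tipz 0.1043 hd 107.3 tilt [0.002 0.   ] F [ 1.  -2.1  0.1] w 0.17 q [ 0.24  0.3   1.81 -0.    1.03 -0.06]
to [0.554 0.364 0.085] shift cm [19.83  0.09 -0.17] turn z 0.3
```

>>> move_arm(series=[1.5, 2, 0, -0.1, 0, 0, 0, 1.5, 2, 0, 0, 0, 0, 0, 1.5, 2, 0, 0, 0, 0, 0, 1.5, 2, 0, 0, 0, 0, 0, 1.5, 2, 0, 0, 0, 0, 0])

```text
time: 17.75
tool_pos: [0.5821, 0.2702, 0.0827]
tcp_rot: [-1.862, -2.53, 0.0]
wrist_force: [-0.3, -1.3, 1.2]
width: 0.173
grip_force: 0.7
```

>>> move_arm(series=[1.5, 2, 0, 0, 0, 0, 0, 1.5, 2, 0, 0, 0, 0, 0, 1.5, 2, 0, 0, 0, 0, 0, 1.5, 2.2, 0, 0, 0, 0, 0, 1.5, 0, 0, 0, 0, 0, 0])

```text
time: 18.38
tool_pos: [0.5573, 0.3493, 0.0826]
tcp_rot: [-1.859, -2.531, -0.0]
wrist_force: [-0.2, -0.2, -0.4]
width: 0.175
grip_force: 0.0
```

```bash
python3 - <<'E'
from h import *
stat();c=calibration('wrist');np.savez('w5.npz',**c);w=read_camera('wrist');cv2.imwrite('pics/w5.png',w[:,:,::-1])
# wood coloured pixels (not yellow) in the bin / beyond lane end
hsv=cv2.cvtColor(w,cv2.COLOR_RGB2HSV);m=((hsv[...,0]>10)&(hsv[...,0]<22)&(hsv[...,1]>50)&(hsv[...,1]<150)&(hsv[...,2]>90)).astype('u1')
n,l,s,ce=cv2.connectedComponentsWithStats(m)
for i in range(1,n):
    if s[i,4]>150: print(s[i],ce[i].round())
p=proj('wrist',[[.53-.02+.08*0,.40,.0]],c);print(p)
E
```

```text
t 18.38 stand [ 36.4 156.6] tipz 0.1036 hd 107.4 tilt [-0.     0.001] F [-0.2 -0.2 -0.4] w 0.17 q [0.52 0.34 1.76 0.   1.04 0.22]
[ 288   62   67  126 7008] [321. 129.]
[  115   203   316   153 16439] [299. 250.]
[ 58 204  34  26 622] [ 76. 217.]
[  71  239  168  124 8969] [144. 288.]
[  0 374  79  26 658] [ 37. 390.]
[[281.32690159 117.05731032]]
```

>>> move_arm(series=[1.5, 2.5, 0, 0, 0, 0, 0, 1.5, 0, 0, 0, 0, 0, 0, 1.5, -2, 0, -5.5, 0, 0, 0, 1.5, -5, -2.5, -2, 0, 0, 0, 1.5, -5.5, -2.5, 0, 0, 0, 0])

```text
time: 19.05
tool_pos: [0.5421, 0.2366, 0.161]
tcp_rot: [1.858, 2.528, 0.007]
wrist_force: [0.9, -1.1, -0.3]
width: 0.175
grip_force: 0.0
```

```bash
python3 - <<'E'
from h import *
stat();w=read_camera('scene');t=read_camera('top')
for n,a in(('s',w),('t',t)):cv2.imwrite(f'pics/{n}6.png',a[:,:,::-1])
c=calibration('wrist');w=read_camera('wrist');cv2.imwrite('pics/w6.png',w[:,:,::-1])
hsv=cv2.cvtColor(w,cv2.COLOR_RGB2HSV);m=((hsv[...,0]>10)&(hsv[...,0]<22)&(hsv[...,1]>50)&(hsv[...,1]<150)&(hsv[...,2]>90)).astype('u1')
n,l,s,ce=cv2.connectedComponentsWithStats(m)
for i in range(1,n):
    if s[i,4]>150:
        x,y,ww,h=s[i,:4]; print(s[i],[st(onz('wrist',p,.02,c)).round() for p in((x,y),(x+ww,y+h))])
E
```

```text
t 19.05 stand [-11.   53.3] tipz 0.182 hd 107.4 tilt [0.006 0.002] F [ 0.9 -1.1 -0.3] w 0.18 q [ 0.37  0.14  1.85 -0.    1.15  0.07]
[375   0  47   4 186] [array([ 30., 203.]), array([ 69., 200.])]
[  219     7   254   289 32170] [array([-101.,  198.]), array([154., -85.])]
[  198    29   137   327 19867] [array([-121.,  181.]), array([   2., -169.])]
[   0  240  193  111 5505] [array([-352.,  -17.]), array([-167., -162.])]
[335 284  11  70 409] [array([  0., -70.]), array([  15., -166.])]
[618 378  22  21 157] [array([ 349., -202.]), array([ 386., -235.])]
```

The wedge is in the bin and the lane is empty. Next I'll turn for the crosswise push of reject_a.

>>> move_arm(series=[3.6, 0, 0, 0, 0, 0, 10.1, 3.6, 0, 0, 0, 0, 0, 10.1, 3.6, 0, 0, 0, 0, 0, 10.1, 3.6, 0, 0, 0, 0, 0, 10.1, 3.6, 0, 0, 0, 0, 0, 10.1])

```text
time: 19.82
tool_pos: [0.5402, 0.2381, 0.1574]
tcp_rot: [-2.767, -1.486, 0.0]
wrist_force: [0.2, -0.1, 0.8]
width: 0.421
grip_force: 0.0
```

>>> move_arm(series=[3.6, 0, 0, 0, 0, 0, 10, 3.6, 0, 0, 0, 0, 0, 10, 3.6, 0, 0, 0, 0, 0, 10, 3.6, 0, 0, 0, 0, 0, 10, 3.6, 0, 0, 0, 0, -7.5, 0])

```text
time: 20.45
tool_pos: [0.5377, 0.2375, 0.1576]
tcp_rot: [3.082, 0.454, -0.209]
wrist_force: [-0.3, 0.4, -0.5]
width: 0.419
grip_force: 0.0
```

>>> move_arm(series=[3.6, 0, 0, 0, 0, -7.5, 0, 3.6, 0, 0, 0, 0, 0, 0])

```text
time: 20.7
tool_pos: [0.5413, 0.2381, 0.1554]
tcp_rot: [3.044, 0.449, -0.404]
wrist_force: [-0.1, 0.1, 0.3]
width: 0.421
grip_force: 0.0
```

```bash
python3 - <<'E'
from h import *
stat();go(-108,96,.18,17);go(-108,96,.106,17)
# remeasure red crosses in wrist, z .126/.116
c=calibration('wrist');w=read_camera('wrist').astype(int);cv2.imwrite('pics/w7.png',w[:,:,::-1])
for n,im,cc in(('wrist',w,c),('top',read_camera('top').astype(int),None)):
    m=cv2.dilate(((im[...,0]>150)&(im[...,1]<90)&(im[...,2]<90)).astype('u1'),np.ones((9,9)))
    N,l,s,ce=cv2.connectedComponentsWithStats(m)
    for i in range(1,N):
        if s[i,4]>300: print(n,s[i],st(onz(n,ce[i],.117,cc)).round(1))
E
```

```text
t 20.7 stand [-11.3  54.9] tipz 0.1764 hd 16.8 tilt [-0.25  -0.075] F [-0.1  0.1  0.3] w 0.42 q [0.36 0.33 1.65 0.02 1.42 1.63]
to [0.437 0.249 0.159] shift cm [-9.44 -4.08  2.18] turn z -0.2
to [0.437 0.249 0.085] shift cm [-7.51 -4.08  9.32] turn z -0.2
wrist [ 227  208   42   55 1265] [-38.8 107.9]
wrist [275 219  33  23 551] [-35.9  75.5]
wrist [546 249  25  16 333] [ -61.2 -122.2]
top [ 165  122   35   35 1050] [216.9 275.1]
top [411 187  31  30 770] [ -42.1 -141.2][ WARN:0@0.500] global loadsave.cpp:1063 imwrite_ Unsupported depth image for selected encoder is fallbacked to CV_8U.
```

>>> move_arm(series=[3.6, -4.7, -2.04, 1.0, 0, 0, 0, 3.6, -4.7, -2.04, 1.0, 0, 0, 0, 3.6, 0, 0, 0, 0, 0, 0, 3.6, 0.95, 0, 3.5, 0, 0, 0, 3.6, 0.95, 0, 3.4, 0, 0, 0])

```text
time: 21.42
tool_pos: [0.4382, 0.249, 0.0919]
tcp_rot: [3.047, 0.45, -0.392]
wrist_force: [0.4, 1.0, -0.4]
width: 0.421
grip_force: 0.0
```

>>> move_arm(series=[3.6, 0, 0, 0.3, 0, 0, 0, 3.6, 0, 0, 0, 0, 0, 0])

```text
time: 21.68
tool_pos: [0.4368, 0.2484, 0.0893]
tcp_rot: [3.045, 0.449, -0.399]
wrist_force: [-0.8, 0.5, 0.7]
width: 0.422
grip_force: 0.0
```

```bash
python3 - <<'E'
from h import *
stat();go(-8,96,.106,17)
E
```

```text
t 21.68 stand [-108.3   95.2] tipz 0.1103 hd 16.8 tilt [-0.246 -0.074] F [-0.8  0.5  0.7] w 0.42 q [0.44 0.23 1.91 0.04 1.26 1.7 ]
to [0.532 0.278 0.085] shift cm [ 9.8  -0.11 -2.16] turn z -0.2
```

>>> move_arm(series=[3.6, 0.1, 0, 0.4, 0, 0, 0, 3.6, 1.2, 0, -0.32, 0, 0, 0, 3.6, 1.2, 0, -0.32, 0, 0, 0, 3.6, 1.2, 0, -0.32, 0, 0, 0, 3.6, 1.2, 0, -0.32, 0, 0, 0])

```text
time: 22.3
tool_pos: [0.4834, 0.2624, 0.0846]
tcp_rot: [3.043, 0.449, -0.406]
wrist_force: [-5.5, -0.8, 5.7]
width: 0.423
grip_force: 3.4
```

>>> move_arm(series=[3.6, 1.2, 0, -0.32, 0, 0, 0, 3.6, 0, 0, 0, 0, 0, 0])

```text
time: 22.55
tool_pos: [0.497, 0.2666, 0.0843]
tcp_rot: [3.045, 0.449, -0.4]
wrist_force: [-0.5, -0.7, 1.3]
width: 0.42
grip_force: 0.9
```

```bash
python3 - <<'E'
from h import *
stat();go(-8,96,.106,17)
c=calibration('wrist')
for n,cc in(('wrist',c),('scene',None)):
    w=read_camera(n);cv2.imwrite(f'pics/{n}8.png',w[:,:,::-1]);im=w.astype(int)
    m=cv2.dilate(((im[...,0]>150)&(im[...,1]<90)&(im[...,2]<90)).astype('u1'),np.ones((7,7)))
    N,l,s,ce=cv2.connectedComponentsWithStats(m)
    for i in range(1,N):
        if s[i,4]>100: print(n,s[i],st(onz(n,ce[i],.117,cc)).round(1))
E
```

```text
t 22.55 stand [-45.4  95.1] tipz 0.1053 hd 16.8 tilt [-0.247 -0.074] F [-0.5 -0.7  1.3] w 0.42 q [0.43 0.35 1.77 0.04 1.28 1.69]
to [0.532 0.278 0.085] shift cm [ 3.59 -0.1  -1.03] turn z -0.2
wrist [ 271  140   54   52 1754] [ 17.7 103.7]
wrist [ 340  164   54   36 1214] [10.4 76.3]
wrist [319 200  22  21 265] [-2.2 91.1]
wrist [ 254  203   41   40 1138] [ -8.8 113.8]
wrist [327 233  37  25 691] [-21.   84.6]
scene [332 185  31  18 394] [  0.  101.9]
scene [193 258  31  18 370] [214.1 340.9]
scene [ 325  276   32   58 1169] [ 26.1 427.4]
```

It works: the gear centre is now at (-0.4, 95). I'll continue to the lane centre.

>>> move_arm(series=[3.6, 1.2, 0, -0.32, 0, 0, 0, 3.6, 1.2, 0, -0.32, 0, 0, 0, 3.6, 1.2, 0, -0.32, 0, 0, 0, 3.6, 0, 0, 0, 0, 0, 0, 3.6, -1.5, 0, 0.4, 0, 0, 0])

```text
time: 23.28
tool_pos: [0.5175, 0.2727, 0.084]
tcp_rot: [3.046, 0.449, -0.398]
wrist_force: [-0.0, 0.4, 0.9]
width: 0.422
grip_force: 0.0
```

```bash
python3 - <<'E'
from h import *
stat()
c=calibration('wrist')
w=read_camera('wrist');im=w.astype(int)
m=cv2.dilate(((im[...,0]>150)&(im[...,1]<90)&(im[...,2]<90)).astype('u1'),np.ones((7,7)))
N,l,s,ce=cv2.connectedComponentsWithStats(m)
for i in range(1,N):
    if s[i,4]>100: print(s[i],st(onz('wrist',ce[i],.117,c)).round(1))
E
```

```text
t 23.27 stand [-24.   94.9] tipz 0.105 hd 16.8 tilt [-0.246 -0.074] F [-0.   0.4  0.9] w 0.42 q [0.42 0.38 1.72 0.03 1.29 1.69]
[ 267   90   58   61 2152] [ 56.4 103.4]
[ 342  118   58   42 1497] [49. 76.]
[310 158  11  11 105] [40.2 97. ]
[324 160  20  26 380] [35.9 90.1]
[ 248  165   47   45 1386] [ 29.7 113.5]
[325 200  43  28 884] [17.7 84.8]
```

>>> move_arm(series=[3.6, -1.1, 0, -4, 0, 0, 0, 3.6, -1.1, 0, -4, 0, 0, 0, 3.6, 0, 0, 0, 0, 7.2, 0, 3.6, 0, 0, 0, 0, 7.1, -0.2, 3.6, 0, 0, 0, 0, 0, -10])

```text
time: 23.95
tool_pos: [0.5128, 0.2713, 0.1672]
tcp_rot: [3.053, 0.741, -0.018]
wrist_force: [0.6, -0.2, -0.0]
width: 0.422
grip_force: 0.0
```

>>> move_arm(series=[3.6, 0, 0, 0, 0, 0, -10, 3.6, 0, 0, 0, 0, 0, -10, 3.6, 0, 0, 0, 0, 0, -10, 3.6, 0, 0, 0, 0, 0, -10, 3.6, 0, 0, 0, 0, 0, -10])

```text
time: 24.58
tool_pos: [0.5149, 0.272, 0.167]
tcp_rot: [-2.449, -1.96, 0.017]
wrist_force: [-0.2, -0.2, -0.3]
width: 0.424
grip_force: 0.0
```

>>> move_arm(series=[3.6, 0, 0, 0, 0, 0, -10, 3.6, 0, 0, 0, 0, 0, -10, 3.6, 0, 0, 0, 0, 0, -10, 3.6, -2.7, 2.8, 0, 0, 0, 0, 3.6, -2.7, 2.8, 0, 0, 0, 0])

```text
time: 25.2
tool_pos: [0.5849, 0.2367, 0.1666]
tcp_rot: [-1.863, -2.52, 0.014]
wrist_force: [0.9, 1.1, 0.5]
width: 0.424
grip_force: 0.0
```

```bash
python3 - <<'E'
from h import *
stat();go(38,38,.18,107);go(38,38,.103,107)
E
```

```text
t 25.2 stand [29.9 40.9] tipz 0.1876 hd 107.1 tilt [-0.011 -0.003] F [0.9 1.1 0.5] w 0.42 q [0.34 0.22 1.74 0.   1.19 0.05]
to [0.593 0.236 0.159] shift cm [-0.29  0.81  0.75] turn z 0.1
to [0.593 0.236 0.082] shift cm [-0.29  0.9   8.45] turn z 0.1
```

>>> move_arm(series=[3.6, -0.2, 0.7, 4, 0, 0, 0, 3.6, 0, 0, 4.3, 0, 0, 0, 3.6, 0, 0, 0, 0, 0, 0])

```text
time: 25.58
tool_pos: [0.5912, 0.2365, 0.0827]
tcp_rot: [-1.865, -2.519, 0.015]
wrist_force: [-0.4, 0.0, 0.5]
width: 0.422
grip_force: 0.0
```

```bash
python3 - <<'E'
from h import *
stat();go(38,175,.103,107)
E
```

```text
t 25.57 stand [35.9 38.8] tipz 0.1037 hd 107.0 tilt [-0.011 -0.003] F [-0.4  0.   0.5] w 0.42 q [0.34 0.31 1.8  0.   1.05 0.04]
to [0.553 0.367 0.082] shift cm [13.62  0.21  0.07] turn z -0.0
```

>>> move_arm(series=[3.6, 1.7, 0.2, 0, 0, 0, 0, 3.6, 1.7, 0, 0, 0, 0, 0, 3.6, 1.7, 0, 0, 0, 0, 0, 3.6, 1.7, 0, 0, 0, 0, 0, 3.6, 1.7, 0, 0, 0, 0, 0])

```text
time: 26.2
tool_pos: [0.5681, 0.3199, 0.0834]
tcp_rot: [-1.864, -2.52, 0.015]
wrist_force: [2.2, -2.4, 0.0]
width: 0.421
grip_force: 1.2
```

>>> move_arm(series=[3.6, 1.7, 0, 0, 0, 0, 0, 3.6, 1.7, 0, 0, 0, 0, 0, 3.6, 1.7, 0, 0, 0, 0, 0, 3.6, 1.2, 0, 0, 0, 0, 0, 3.6, 0, 0, 0, 0, 0, 0])

```text
time: 26.82
tool_pos: [0.5494, 0.3802, 0.0829]
tcp_rot: [-1.863, -2.52, 0.015]
wrist_force: [0.3, 0.1, 0.0]
width: 0.425
grip_force: 0.0
```

```bash
cat > red.py <<'E'
from h import *
stat()
c=calibration('wrist')
im=read_camera('wrist').astype(int)
m=cv2.dilate(((im[...,0]>150)&(im[...,1]<90)&(im[...,2]<90)).astype('u1'),np.ones((7,7)))
N,l,s,ce=cv2.connectedComponentsWithStats(m)
for i in range(1,N):
    if s[i,4]>100: print(s[i],st(onz('wrist',ce[i],.117,c)).round(1),'bin',st(onz('wrist',ce[i],.03,c)).round(1))
E
python3 red.py
```

```text
t 26.82 stand [ 37.9 188.4] tipz 0.1039 hd 107.1 tilt [-0.012 -0.003] F [0.3 0.1 0. ] w 0.42 q [0.57 0.36 1.73 0.   1.06 0.27]
```

>>> move_arm(series=[3.6, 0, 0, -6, 0, 0, 0, 3.6, -5.5, -0.5, -2, 0, 0, 0, 3.6, -6, -0.5, 0, 0, 0, 0, 3.6, -6, -0.5, 0, 0, 0, 0, 3.6, 0, 0, 0, 0, 0, 0])

```text
time: 27.5
tool_pos: [0.5886, 0.2028, 0.1634]
tcp_rot: [-1.873, -2.514, 0.017]
wrist_force: [-0.1, 1.1, 0.0]
width: 0.417
grip_force: 0.0
```

```bash
python3 red.py; python3 - <<'E'
from h import *
import h
# height of crate: compare scene; count grey gear-ish pixels in bin in top view; lane empty?
t=read_camera('top');cv2.imwrite('pics/t9.png',t[:,:,::-1]);a=cv2.imread('pics/t6.png')[:,:,::-1]
c=calibration('wrist');w=read_camera('wrist');hsv=cv2.cvtColor(w,cv2.COLOR_RGB2HSV)
W=lambda x,y,z:proj('wrist',[*(h._s['M']@np.array([x,y])/1e3+h._s['o']),z],c)[0]
for n,pts in(('lane',[(x,y,.1) for y in(60,80,100,130,160) for x in(10,37,60)]),('bin',[(x,y,.01) for y in(200,220,240,260) for x in(-20,10,40,70)])):
    for p in pts:
        u=W(*p).astype(int)
        if 0<=u[0]<640 and 0<=u[1]<400: print(n,p,hsv[u[1],u[0]],end=';')
    print()
E
```

```text
t 27.5 stand [23.6  7.3] tipz 0.1844 hd 106.6 tilt [-0.012 -0.004] F [-0.1  1.1  0. ] w 0.42 q [ 0.29  0.21  1.76 -0.    1.18  0.  ]
lane (10, 60, 0.1) [ 18 116 191];lane (37, 60, 0.1) [ 18 112 182];lane (60, 60, 0.1) [ 18 116 163];lane (10, 80, 0.1) [ 18 114 192];lane (37, 80, 0.1) [ 18 114 184];lane (60, 80, 0.1) [ 18 114 165];lane (10, 100, 0.1) [ 18 111 190];lane (37, 100, 0.1) [ 18 114 183];lane (60, 100, 0.1) [ 18 115 167];lane (10, 130, 0.1) [ 18 115 188];lane (37, 130, 0.1) [ 18 112 184];lane (60, 130, 0.1) [ 18 112 171];
```

```bash
python3 - <<'E'
from h import *
X=tri(ray('top',(443,256)),ray('scene',(403,152)));print(X,st(X))
X=tri(ray('top',(391,293)),ray('scene',(436,169)));print(X,st(X))
b=onz('scene',(403,193),0);print('base',b,st(b))
for z in (.1,.2,.3): print(z,st(onz('top',(490,195),z)),st(onz('top',(420,85),z)))
go(-50,-137,.185,17)
E
```

```text
[0.46617262 0.01296623 0.11259427] [-148.87945018 -138.51088588]
[0.38950933 0.11416915 0.1169964 ] [-192.6705516  -19.3402943]
base [0.46156308 0.00511327 0.        ] [-155.58011703 -144.67675399]
0.1 [ -65.69821837 -268.83504426] [ 188.474095   -209.77768261]
0.2 [ -70.07509787 -232.39916826] [ 158.59489295 -179.26731386]
0.3 [ -74.45197737 -195.96329226] [ 128.71569089 -148.75694511]
to [0.56  0.043 0.164] shift cm [-1.491e+01 -7.410e+00  1.000e-02] turn z 89.9
```

```bash
python3 - <<'E'
from h import *
for n in('top','scene'):
    im=cv2.imread(f'pics/{n}0.png');h_=cv2.cvtColor(im,cv2.COLOR_BGR2HSV)
    m=(((h_[...,0]<9)|(h_[...,0]>172))&(h_[...,1]>70)&(h_[...,1]<170)&(h_[...,2]>40)&(h_[...,2]<150)).astype('u1')
    m=cv2.morphologyEx(m,cv2.MORPH_OPEN,np.ones((3,3)))
    N,l,s,ce=cv2.connectedComponentsWithStats(m)
    for i in range(1,N):
        if s[i,4]>150:
            cn=cv2.findContours((l==i).astype('u1'),0,2)[0][0];print(n,s[i],cv2.approxPolyDP(cn,3,True)[:,0].tolist())
for y in(-200,-230): print(proj('scene',[[*( __import__('h')._s['M']@np.array([x,y])/1e3+__import__('h')._s['o']),z] for x in(-70,37) for z in(0,.1,.2)]).round(0).tolist())
E
```

```text
scene [195 246  38  27 760] [[230, 250], [214, 246], [200, 251], [195, 259], [202, 264], [223, 263], [204, 269], [196, 264], [197, 268], [205, 272], [227, 268], [232, 261]]
[[367.0, 184.0], [368.0, 149.0], [370.0, 110.0], [327.0, 185.0], [327.0, 149.0], [326.0, 111.0]]
[[366.0, 180.0], [367.0, 145.0], [369.0, 107.0], [327.0, 180.0], [326.0, 145.0], [326.0, 108.0]]
```

>>> move_arm(series=[3.6, 0, 0, 0, 0, 0, 10, 3.6, 0, 0, 0, 0, 0, 10, 3.6, 0, 0, 0, 0, 0, 10, 3.6, 0, 0, 0, 0, 0, 10, 3.6, 0, 0, 0, 0, 0, 10])

```text
time: 28.28
tool_pos: [0.5873, 0.2095, 0.1631]
tcp_rot: [-2.761, -1.493, 0.019]
wrist_force: [-0.0, 0.7, 0.4]
width: 0.42
grip_force: 0.0
```

>>> move_arm(series=[3.6, 0, 0, 0, 0, 0, 10, 3.6, 0, 0, 0, 0, 0, 10, 3.6, 0, 0, 0, 0, 0, 10, 3.6, 0, 0, 0, 0, 0, 9.8, 3.6, -3, 3, 0, 0, -7.5, 0])

```text
time: 28.9
tool_pos: [0.5667, 0.1729, 0.1643]
tcp_rot: [3.077, 0.471, -0.223]
wrist_force: [-0.1, -0.5, -1.0]
width: 0.422
grip_force: 0.0
```

>>> move_arm(series=[3.6, -3, 3, 0, 0, -7.5, 0, 3.6, -3, 4, 0.5, 0, 0, 0, 3.6, -3, 4, 0.5, 0, 0, 0, 3.6, 0, 0, 0, 0, 0, 0])

```text
time: 29.4
tool_pos: [0.5136, 0.0373, 0.1746]
tcp_rot: [3.038, 0.457, -0.42]
wrist_force: [0.4, -0.0, -0.4]
width: 0.421
grip_force: 0.0
```

```bash
python3 red.py; python3 - <<'E'
from h import *
go(-108,-137,.18,17);go(-108,-137,.1055,17)
E
```

```text
t 29.4 stand [ -96.4 -129.1] tipz 0.1956 hd 17.1 tilt [-0.259 -0.08 ] F [ 0.4 -0.  -0.4] w 0.42 q [ 0.07  0.18  1.8  -0.06  1.43  1.36]
[303  70  37  40 948] [ -28.8 -128.7] bin [ -51.5 -128.7]
[346  82  38  35 885] [ -34.5 -155.7] bin [ -59.7 -168.1]
[325 107  28  24 561] [ -46.7 -139.9] bin [ -77.5 -145. ]
[295 116  32  33 714] [ -56.2 -122.2] bin [ -91.2 -119.3]
[340 128  30  29 604] [ -63.1 -151.2] bin [-101.3 -161.4]
to [0.505 0.026 0.159] shift cm [-0.8   0.91  1.85] turn z 0.2
to [0.505 0.026 0.084] shift cm [1.21 0.92 9.03] turn z 0.2
```

>>> move_arm(series=[3.6, -0.9, 1.1, 1.7, 0, 0, 0, 3.6, 1.0, 0, 3.6, 0, 0, 0, 3.6, 1.0, 0, 3.6, 0, 0, 0, 3.6, 0, 0, 0, 0, 0, 0])

```text
time: 29.95
tool_pos: [0.5009, 0.0242, 0.0823]
tcp_rot: [3.037, 0.462, -0.432]
wrist_force: [-0.8, -0.7, 0.6]
width: 0.418
grip_force: 0.0
```

```bash
python3 - <<'E'
from h import *
stat();go(-108,-139,.1055,17);go(-12,-139,.1055,17)
E
```

```text
t 29.95 stand [-112.3 -137.9] tipz 0.1033 hd 17.3 tilt [-0.267 -0.08 ] F [-0.8 -0.7  0.6] w 0.42 q [ 0.05  0.25  1.9  -0.07  1.26  1.35]
to [0.505 0.024 0.084] shift cm [ 0.35  0.11 -0.33] turn z 0.3
to [0.597 0.052 0.084] shift cm [ 9.57  0.16 -3.01] turn z 0.3
```

>>> move_arm(series=[3.6, 0.3, 0.15, -0.3, 0, 0, 0, 3.6, 1.2, 0, -0.34, 0, 0, 0, 3.6, 1.2, 0, -0.34, 0, 0, 0, 3.6, 1.2, 0, -0.34, 0, 0, 0, 3.6, 1.2, 0, -0.34, 0, 0, 0])

```text
time: 30.58
tool_pos: [0.5562, 0.0378, 0.0894]
tcp_rot: [3.037, 0.459, -0.424]
wrist_force: [-6.1, -2.0, 7.0]
width: 0.422
grip_force: 3.9
```

>>> move_arm(series=[3.6, 1.2, 0, -0.34, 0, 0, 0, 3.6, 0, 0, 0, 0, 0, 0])

```text
time: 30.82
tool_pos: [0.5699, 0.042, 0.0891]
tcp_rot: [3.038, 0.459, -0.417]
wrist_force: [-2.1, -0.5, 2.7]
width: 0.423
grip_force: 1.7
```

```bash
python3 red.py; python3 - <<'E'
from h import *
go(-12,-139,.1055,17)
E
```

```text
t 30.82 stand [ -41.2 -141. ] tipz 0.1101 hd 17.2 tilt [-0.257 -0.08 ] F [-2.1 -0.5  2.7] w 0.42 q [ 0.07  0.36  1.74 -0.06  1.3   1.37]
[ 269  141   53   51 1692] [  20.1 -130.8] bin [ -25.6 -122.9]
[ 337  160   54   37 1267] [  14.2 -158.5] bin [ -36.3 -173.2]
[310 198  14   9 108] [   3.2 -138.8] bin [ -56.1 -137.5]
[ 256  201   41   40 1092] [  -6.9 -122. ] bin [ -74.5 -107.1]
[325 201  15  18 219] [  -0.7 -145.4] bin [ -63.3 -149.4]
[328 227  37  27 694] [ -17.5 -152. ] bin [ -93.8 -161.5]
to [0.597 0.052 0.084] shift cm [ 2.94 -0.18 -0.37] turn z 0.2
```

>>> move_arm(series=[3.6, 1.2, -0.3, -0.2, 0, 0, 0, 3.6, 1.2, -0.3, -0.3, 0, 0, 0, 3.6, 0.8, -0.2, -0.2, 0, 0, 0, 3.6, 0, 0, 0, 0, 0, 0, 3.6, -1.5, 0, 0.4, 0, 0, 0])

```text
time: 31.5
tool_pos: [0.584, 0.0547, 0.0869]
tcp_rot: [3.039, 0.459, -0.414]
wrist_force: [0.2, 0.7, 0.2]
width: 0.422
grip_force: 0.0
```

>>> move_arm(series=[3.6, -1.1, 0, -4, 0, 0, 0, 3.6, -1.6, 0, -6, 0, 0, 0, 3.6, -0.5, 0, -1.5, 0, 0, 0, 3.6, 0, 0, 0, 0, 7.2, 0, 3.6, 0, 0, 0, 0, 7.5, 0])

```text
time: 32.12
tool_pos: [0.5834, 0.0549, 0.2053]
tcp_rot: [3.105, 0.469, -0.02]
wrist_force: [0.9, 0.2, 0.2]
width: 0.423
grip_force: 0.0
```

```bash
python3 red.py; python3 - <<'E'
from h import *
go(37,-185,.22,107)
E
```

```text
t 32.12 stand [ -24.5 -132.6] tipz 0.2263 hd 17.2 tilt [-0.012 -0.003] F [0.9 0.2 0.2] w 0.42 q [ 0.05  0.11  1.8  -0.    1.24  1.32]
[ 295   82   65   76 2184] [  37.1 -138. ] bin [  31.2 -140.1]
[286 119  29  28 585] [  23.5 -116. ] bin [  12.8 -110.3]
to [0.658 0.023 0.199] shift cm [6.54 5.31 0.47] turn z -89.8
```

>>> move_arm(series=[3.6, 0, 0, 0, 0, 0, -10, 3.6, 0, 0, 0, 0, 0, -10, 3.6, 0, 0, 0, 0, 0, -10, 3.6, 0, 0, 0, 0, 0, -10, 3.6, 0, 0, 0, 0, 0, -10])

```text
time: 32.8
tool_pos: [0.5824, 0.0546, 0.2047]
tcp_rot: [-2.607, -1.742, 0.029]
wrist_force: [-0.2, -0.1, 0.1]
width: 0.424
grip_force: 0.0
```

>>> move_arm(series=[3.6, 0, 0, 0, 0, 0, -10, 3.6, 0, 0, 0, 0, 0, -10, 3.6, 0, 0, 0, 0, 0, -10, 3.6, 0, 3, 0, 0, 0, -10, 3.6, 0, 3, 0, 0, -7.5, 0])

```text
time: 33.42
tool_pos: [0.6423, 0.0645, 0.204]
tcp_rot: [1.807, 2.447, -0.144]
wrist_force: [0.1, -0.4, 0.4]
width: 0.422
grip_force: 0.0
```

>>> move_arm(series=[3.6, 0, 0, 0, 0, -7.5, 0, 3.6, 0, 0, 0, 0, 0, 0])

```text
time: 33.67
tool_pos: [0.64, 0.0695, 0.2026]
tcp_rot: [1.733, 2.367, -0.252]
wrist_force: [-0.7, -0.8, -0.4]
width: 0.421
grip_force: 0.0
```

```bash
python3 red.py; python3 - <<'E'
from h import *
go(37,-192,.22,107);go(37,-192,.106,107)
E
```

```text
t 33.67 stand [  33.9 -135.2] tipz 0.2236 hd 107.7 tilt [ 0.057 -0.252] F [-0.7 -0.8 -0.4] w 0.42 q [ 0.22  0.21  1.71 -0.28  1.23  0.  ]
[296 133  30  30 621] [  23.5 -116.3] bin [  18.8 -154.4]
[330 144  30  27 589] [  50.2 -123.7] bin [  56.  -164.8]
[312 162  22  17 295] [  33.6 -136.2] bin [  32.9 -182.2]
[287 165  25  25 462] [  14.7 -142.9] bin [   6.5 -191.5]
[324 176  24  23 413] [  44.1 -152. ] bin [  47.5 -204.2]
to [0.66  0.016 0.199] shift cm [-5.28  0.29  1.84] turn z 0.6
to [0.66  0.016 0.085] shift cm [-2.36  0.52 12.85] turn z 0.6
```

>>> move_arm(series=[3.6, -5.1, 0, 1.7, 0, 0, 0.6, 3.6, 1.0, 0.05, 3.7, 0, 0, 0, 3.6, 1.0, 0.05, 3.7, 0, 0, 0, 3.6, 0.7, 0, 2.8, 0, 0, 0, 3.6, 0, 0, 0, 0, 0, 0])

```text
time: 34.35
tool_pos: [0.6536, 0.0138, 0.0927]
tcp_rot: [1.754, 2.354, -0.254]
wrist_force: [-0.4, -0.1, 0.1]
width: 0.421
grip_force: 0.0
```

```bash
python3 - <<'E'
from h import *
stat();go(34,-190,.105,107);go(36,-30,.105,107)
E
```

```text
t 34.35 stand [  30.6 -192.5] tipz 0.1137 hd 106.8 tilt [ 0.053 -0.252] F [-0.4 -0.1  0.1] w 0.42 q [ 0.13  0.31  1.8  -0.3   1.03 -0.01]
to [0.656 0.017 0.084] shift cm [0.46 0.35 0.77] turn z -0.2
to [0.611 0.171 0.084] shift cm [15.93  0.42 -3.34] turn z -0.2
```

>>> move_arm(series=[3.6, 0.45, 0.3, 0.75, 0, 0, 0, 3.6, 1.2, 0, -0.32, 0, 0, 0, 3.6, 1.2, 0, -0.32, 0, 0, 0, 3.6, 1.6, 0, -0.43, 0, 0, 0, 3.6, 1.6, 0, -0.43, 0, 0, 0])

```text
time: 34.98
tool_pos: [0.6423, 0.0754, 0.0886]
tcp_rot: [1.747, 2.35, -0.246]
wrist_force: [0.9, -3.3, 2.8]
width: 0.422
grip_force: 1.6
```

>>> move_arm(series=[3.6, 1.6, 0, -0.43, 0, 0, 0, 3.6, 1.6, 0, -0.43, 0, 0, 0, 3.6, 1.6, 0, -0.43, 0, 0, 0, 3.6, 1.6, 0, -0.43, 0, 0, 0, 3.6, 0, 0, 0, 0, 0, 0])

```text
time: 35.6
tool_pos: [0.6226, 0.1398, 0.0875]
tcp_rot: [1.748, 2.353, -0.246]
wrist_force: [0.4, 0.4, 0.5]
width: 0.42
grip_force: 0.2
```

```bash
python3 red.py; python3 - <<'E'
from h import *
go(36,172,.105,107)
E
```

```text
t 35.6 stand [ 37.8 -62.8] tipz 0.1085 hd 106.9 tilt [ 0.061 -0.25 ] F [0.4 0.4 0.5] w 0.42 q [ 0.33  0.32  1.8  -0.3   1.07  0.19]
[ 279  135   50   51 1713] [31.8  1.6] bin [ 25.1 -40.5]
[ 342  169   51   40 1448] [ 56.8 -10.9] bin [ 70.6 -63.2]
[ 252  195   40   38 1094] [ 18.  -23.1] bin [  0.1 -85.3]
[304 204  29  15 357] [ 36.8 -22.2] bin [ 34.2 -83.8]
[321 228  35  28 671] [ 45.9 -39.1] bin [  50.8 -114.5]
to [0.552 0.364 0.084] shift cm [22.82 -0.27 -5.75] turn z -0.1
```

>>> move_arm(series=[3.6, 1.6, -0.05, -0.4, 0, 0, 0, 3.6, 1.7, -0.05, -0.43, 0, 0, 0, 3.6, 1.7, 0, -0.44, 0, 0, 0, 3.6, 1.7, 0, -0.44, 0, 0, 0, 3.6, 1.7, 0, -0.44, 0, 0, 0])

```text
time: 36.28
tool_pos: [0.5969, 0.2216, 0.0868]
tcp_rot: [1.748, 2.351, -0.248]
wrist_force: [1.6, -4.4, 2.6]
width: 0.418
grip_force: 1.9
```

>>> move_arm(series=[3.6, 1.7, 0, -0.44, 0, 0, 0, 3.6, 1.7, 0, -0.44, 0, 0, 0, 3.6, 1.7, 0, -0.44, 0, 0, 0, 3.6, 1.7, 0, -0.44, 0, 0, 0, 3.6, 0, 0, 0, 0, 0, 0])

```text
time: 36.9
tool_pos: [0.5766, 0.2901, 0.0859]
tcp_rot: [1.748, 2.353, -0.245]
wrist_force: [0.4, 0.0, 1.1]
width: 0.426
grip_force: 0.1
```

```bash
python3 red.py; python3 - <<'E'
from h import *
go(36,176,.105,107)
E
```

```text
t 36.9 stand [37.6 94.3] tipz 0.1069 hd 106.9 tilt [ 0.06 -0.25] F [0.4 0.  1.1] w 0.43 q [ 0.57  0.37  1.73 -0.27  1.14  0.4 ]
[ 277  135   51   52 1779] [ 31.3 159.3] bin [ 24.2 117. ]
[ 341  168   52   41 1502] [ 56.5 147.3] bin [70.3 95.1]
[ 251  196   40   38 1103] [ 17.8 134.5] bin [-0.4 71.7]
[307 205  21  15 279] [ 36.3 135.7] bin [33.4 73.8]
[323 229  35  28 692] [ 46.4 118.8] bin [51.9 42.9]
to [0.551 0.368 0.084] shift cm [ 7.99 -0.17 -1.97] turn z -0.1
```

>>> move_arm(series=[3.6, 1.7, 0, -0.43, 0, 0, 0, 3.6, 1.7, 0, -0.43, 0, 0, 0, 3.6, 1.7, 0, -0.43, 0, 0, 0, 3.6, 1.7, 0, -0.43, 0, 0, 0, 3.6, 1.5, 0, -0.4, 0, 0, 0])

```text
time: 37.58
tool_pos: [0.5519, 0.372, 0.0848]
tcp_rot: [1.749, 2.353, -0.246]
wrist_force: [1.0, 0.3, -0.2]
width: 0.427
grip_force: 0.0
```

>>> move_arm(series=[3.6, 1.0, 0, -0.26, 0, 0, 0, 3.6, 0, 0, 0, 0, 0, 0, 3.6, -2, 0, -5.5, 0, 0, 0, 3.6, -5, 0, -2.5, 0, 7.5, 0, 3.6, -6, 0, 0, 0, 7, 0])

```text
time: 38.2
tool_pos: [0.5842, 0.28, 0.1932]
tcp_rot: [1.872, 2.523, -0.011]
wrist_force: [0.4, -0.6, -0.5]
width: 0.419
grip_force: 0.0
```

>>> move_arm(series=[3.6, -6, 0, -1, 0, 0, 0, 3.6, -6, 0, -1, 0, 0, 0, 3.6, -6, 0, -1, 0, 0, 0, 3.6, -6, 0, -1, 0, 0, 0, 3.6, 0, 0, 0, 0, 0, 0])

```text
time: 38.83
tool_pos: [0.6521, 0.0436, 0.2314]
tcp_rot: [1.885, 2.512, -0.026]
wrist_force: [0.0, 1.5, 0.1]
width: 0.423
grip_force: 0.0
```

```bash
python3 red.py; python3 - <<'E'
from h import *
import h
c=calibration('wrist')
for n in('top','scene','wrist'):
    im=read_camera(n);cv2.imwrite(f'pics/{n}e.png',im[:,:,::-1])
    cc=c if n=='wrist' else None;hsv=cv2.cvtColor(im,cv2.COLOR_RGB2HSV)
    W=lambda x,y,z:proj(n,[*(h._s['M']@np.array([x,y])/1e3+h._s['o']),z],cc)[0].round().astype(int)
    if n=='top':
        print('gate/lane/bin')
        for p in [(x,y,.02) for y in range(200,330,20) for x in range(-40,100,20)]:
            u=W(*p);print(hsv[u[1],u[0]],end='\n' if p[0]==80 else ' ')
        grey=((hsv[...,1]<60)).astype('u1')
        print('bin grey px',sum(grey[W(x,y,.02)[1],W(x,y,.02)[0]] for x in range(-45,95,3) for y in range(190,330,3)))
    if n!='scene':
        for g in((-45,97),(-46,20),(-43,-59),(-45,-138)):
            u=W(*g,.116);k=hsv[max(u[1]-14,0):u[1]+14,max(u[0]-14,0):u[0]+14,1]; print(n,g,u,'sat',k.mean() if k.size else None)
    if n=='scene': 
        print('plate edge',[(q,int(im[212,q,2])-int(im[212,q,0])) for q in range(348,358)])
E
```

```text
t 38.83 stand [  37.9 -163.4] tipz 0.2524 hd 106.2 tilt [-0.01  -0.014] F [0.  1.5 0.1] w 0.42 q [ 0.04  0.22  1.62 -0.01  1.31 -0.24]
gate/lane/bin
[ 23 163 169] [ 23 163 169] [ 23 162 172] [ 23 164 170] [ 19  73 130] [ 18  75 130] [ 23 162 172]
[ 24 166 167] [ 23 161 173] [ 23 158 174] [ 23 164 169] [ 19  74 200] [ 20  79 194] [ 23 164 169]
[ 23 161 173] [ 23 158 174] [ 23 163 169] [ 27  20 117] [ 40   7 110] [ 25  27 114] [ 23 161 171]
[ 23 158 173] [ 23 161 171] [ 23 158 165] [  0 162 110] [ 30   9 111] [  3  91 101] [ 23 164 168]
[ 23 163 174] [ 23 167 168] [ 23 161 173] [ 23 164 168] [ 22  23 123] [ 30   9 148] [ 23 163 171]
[ 23 165 175] [ 23 162 170] [ 23 164 168] [ 23  59 139] [ 30   6 118] [ 50   6 138] [ 22  46 149]
[ 23 157 174] [ 24 163 169] [ 24 163 169] [ 23 159 159] [ 40   6 126] [ 40   6 128] [ 23 150 161]<stdin>:13: RuntimeWarning: overflow encountered in scalar add
Traceback (most recent call last):
  File "h.py", line 16, in proj
    c=c or calibration(n)
           ~~~~~~~~~~~^^^
ValueError: time passes only in moves, steps and waits
```

```bash
python3 - <<'E'
from h import *
import h
im=read_camera('scene');print([(q,int(im[212,q,2])-int(im[212,q,0])) for q in range(349,357)])
t=read_camera('top');ct=calibration('top');hsv=cv2.cvtColor(t,cv2.COLOR_RGB2HSV)
a=cv2.cvtColor(cv2.imread('pics/top0.png'),cv2.COLOR_BGR2HSV)
for g in((-45,97),(-46,20),(-43,-59),(-45,-138)):
    u=proj('top',[*(h._s['M']@np.array(g)/1e3+h._s['o']),.116],ct)[0].round().astype(int)
    s=np.s_[u[1]-20:u[1]+20,u[0]-20:u[0]+20]
    def cen(q): m=(q[s][...,1]<60).astype('u1');M=cv2.moments(m,True);return round(M['m00']),round(M['m10']/max(M['m00'],1),1),round(M['m01']/max(M['m00'],1),1)
    print(g,cen(a),cen(hsv))
stat()
E
```

```text
[(349, -71), (350, -91), (351, -150), (352, -144), (353, -30), (354, 8), (355, 8), (356, 9)]
(-45, 97) (532, 20.8, 19.7) (0, 0.0, 0.0)
(-46, 20) (811, 19.4, 21.5) (809, 19.4, 21.3)
(-43, -59) (817, 22.0, 19.7) (823, 21.9, 19.6)
(-45, -138) (779, 24.2, 17.7) (283, 34.8, 13.2)
t 39.02 stand [  37.6 -157.3] tipz 0.2507 hd 106.6 tilt [-0.013 -0.012] F [-0.9  0.2 -0.3] w 0.42 q [ 0.04  0.22  1.63 -0.01  1.31 -0.24]
```

The good gears haven't moved, the gate is open, and both rejects and the wedge are in the bin.

```bash
python3 -c "
from workcell import *
print(finish_job())"
```

```text
the job is handed in; nothing more can be done
None
```

The job is handed in at about 39 s on the robot's clock: the gate is fully open, the wedge and both red-cross gears are in the bin, and both unmarked gears stand where they were.

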